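# Pot the cast soaps and screw the jar shut

## Task

Pot up today's cast soaps: lift every soap out of the pale metal mould and put them all into the white jar. Then set the wooden cap on the jar's neck, turn it backwards (counter-clockwise seen from above) until it drops into the thread, and screw it down clockwise until it is fully home. Leave the other goods on the island where they are.

Things in the scene. Friction and masses are not known exactly. Their poses are not given: they have to be found in the camera images.
- jar: white ceramic jar clamped in a square wooden stand (120 x 120 mm): it cannot move or turn, and stands at any angle. Origin on the table at the jar's axis, z up. Body 96 mm across; shoulder 27 mm below the rim; floor 98 mm below the rim, humped 9 mm in the middle. Neck: 38 mm mouth, 44 mm outside, 52 mm over the thread. The thread has three like starts, evenly spaced, at angles that nothing tells
- jar_rim (a point): centre of the jar's open mouth at the level of the rim, 112 mm above the table; z up. Heights of the cap below are its origin's, counted from here: on top of the thread -5 mm (-2 mm if a lug stands on a thread stop), dropped in -15 mm, fully home -21 mm (each within about 1 mm)
- cap: round ribbed wooden screw cap, 60 mm across, 32 mm high, 60 g, loose on the table, hollow skirt down; origin at the centre of the skirt's lower edge, z up. Three lugs inside; 1.5 mm play round the thread. Set on the neck it mostly stands on top of the thread; turned clockwise there it only meets a stop
- cap_top (a point): centre of the cap's flat top, 32 mm above its origin. Counter-clockwise by 2 rad at most the cap comes to a thread start, where a stop ends the backward turn; let go there it falls 10 mm. Then 1.2 to 1.4 rad clockwise draws it down 6 mm more to a hard stop, home. It turns freely, no springs; held in the fingers it does not fall
- mould: pale, almost white metal casting mould, a block 200 x 136 x 30 mm (x, y, z) fixed to the table; origin at the centre of its underside, z up. In its top are six open square pockets, 24 mm wide and 12 mm deep, sides parallel to the block's, at x = -64, 0 and 64 mm, y = +-32 mm of the block; some may be empty
- soap_0_mid (a point): point on the axis of one cast soap, 15 mm above its foot (4 to 6 of the six soaps are present): a cream block 22 x 22 mm, 30 mm long along its z; foot (-z) bevelled to 14 x 14 mm over 4 mm, top a round dome (radius 11 mm) over the last 8 mm; 25 g. It starts upright in a mould pocket, its lower 12 mm sunk, sides parallel to the mould's; axes along its edges
- soap_1_mid (a point): point on the axis of one cast soap, 15 mm above its foot (4 to 6 of the six soaps are present): a cream block 22 x 22 mm, 30 mm long along its z; foot (-z) bevelled to 14 x 14 mm over 4 mm, top a round dome (radius 11 mm) over the last 8 mm; 25 g. It starts upright in a mould pocket, its lower 12 mm sunk, sides parallel to the mould's; axes along its edges
- soap_2_mid (a point): point on the axis of one cast soap, 15 mm above its foot (4 to 6 of the six soaps are present): a cream block 22 x 22 mm, 30 mm long along its z; foot (-z) bevelled to 14 x 14 mm over 4 mm, top a round dome (radius 11 mm) over the last 8 mm; 25 g. It starts upright in a mould pocket, its lower 12 mm sunk, sides parallel to the mould's; axes along its edges
- soap_3_mid (a point): point on the axis of one cast soap, 15 mm above its foot (4 to 6 of the six soaps are present): a cream block 22 x 22 mm, 30 mm long along its z; foot (-z) bevelled to 14 x 14 mm over 4 mm, top a round dome (radius 11 mm) over the last 8 mm; 25 g. It starts upright in a mould pocket, its lower 12 mm sunk, sides parallel to the mould's; axes along its edges
- soap_4_mid (a point): point on the axis of one cast soap, 15 mm above its foot (4 to 6 of the six soaps are present): a cream block 22 x 22 mm, 30 mm long along its z; foot (-z) bevelled to 14 x 14 mm over 4 mm, top a round dome (radius 11 mm) over the last 8 mm; 25 g. It starts upright in a mould pocket, its lower 12 mm sunk, sides parallel to the mould's; axes along its edges
- soap_5_mid (a point): point on the axis of one cast soap, 15 mm above its foot (4 to 6 of the six soaps are present): a cream block 22 x 22 mm, 30 mm long along its z; foot (-z) bevelled to 14 x 14 mm over 4 mm, top a round dome (radius 11 mm) over the last 8 mm; 25 g. It starts upright in a mould pocket, its lower 12 mm sunk, sides parallel to the mould's; axes along its edges
- price_board: bystander: small green price card in a clear holder, 44 x 56 x 25 mm, loose near the robot; origin under its centre
- wallet_tan: bystander: tan folded wallet, 88 x 109 x 14 mm, loose, lying behind the cap; origin under its centre
- sign_pack_0: bystander: bagged stack of brown wooden magnets, 50 x 62 x 33 mm, loose, behind the jar; origin under its centre
Mind the look-alikes: they are no part of the job. What is shaped like the part that bears soap_0_mid but black or green is not meant.

How it is judged:
By the outcome, as a careful person would: the job done as asked, in the order asked, and still so for the second after the job is handed in, with the robot touching nothing.
Of soap_0, soap_1, soap_2, soap_3, soap_4, soap_5 only 4 to 6 are there at a start; the rules pass over those that are not, and their reading is None.
At some moment in a run one of cap, soap_0, soap_1, soap_2, soap_3, soap_4, soap_5 may be knocked a few centimetres aside while the robot is not near it.
Once in a run the grip may slacken for a moment while it holds something.
It also fails if it takes over 210 s, if anything falls off the work surface, if the arm or the gripper's body presses on something with over 40 N, if the wrist force passes 120 N, or if a joint passes its speed limit or range.

## Robot

A 6-joint arm with a two-finger parallel gripper is mounted at the origin on the work surface; the furniture and walls round the work are solid. World frame = base frame: x ahead of the robot, y to its left, z up, the work surface at z = 0. Lengths are in m, angles in rad, forces in N, time in s.
With the tool pointing down it reaches from about 0.3 to 0.875 m from the base axis. Payload 6.4 kg.
Tool frame: the origin (TCP) lies midway between the tips of the shut fingers; the grasp point (between the pads) lies 19 mm behind it; z points along the fingers, y is the line along which they close (so a half turn about z gives the same grasp; the last joint's range is limited). The gripper opens to 85 mm and grips with 20 to 120 N. Pads are 22 mm wide; open, the fingers measure 114 mm over their backs; the gripper's body (76 mm by 85 mm) begins 54 mm behind the grasp point. The pads swing forward as they close: fully open they stand 13 mm farther back than shut.
Start: joints at [-1.549, 0.181, 1.607, -0, 1.354, -0.206], TCP at [0.13, -0.56, 0.192] pointing down, gripper open.
Joint ranges: [-2.99, 2.99], [-0.89, 2.07], [0.3, 2.58], [-1.14, 4.28], [0, 2.63], [-3.12, 3.12]. Speed limits (rad/s): [2.57, 2.57, 3.01, 3.14, 3.14, 3.14].

## Interface

Orientations are given as a unit quaternion [w, x, y, z].
In Python, from bench import ctrl gives the robot as it stands. The module is installed in compiled form; this text tells all that it offers.
- The arm moves only by the tool move_arm, never from a script. Its argument "plan" is one flat list of numbers, 6 for each row, row after row: the shift along the world's x, y, z in units of 50 mm (1.0 is 50 mm), then the turn, a rotation vector about the world's x, y, z in rad. A call has 1 to 10 rows; each row is the pose to reach, as a shift and turn from the pose commanded when the call began; what a row does not reach only later rows make up. A row lasts 1/8 s, in which the tool goes at most 62.5 mm and 10.7 degrees, less where a joint would pass 70% of its speed; a pose out of reach is approached as far as the arm can. A call with a gripper value outside its range is refused whole. "grip" is the finger opening in mm, from 0 to 85.4, set as the call begins (left out, the last holds). The fingers move at their own pace and stop on an object; the grip force is fixed at half the most. Time passes only in rows, so rows that repeat a pose let the fingers close. It gives the time, the measured TCP pose, the force, the opening and the grip force at its end, in the units of the state.
- ctrl.get_obs(): the state, without advancing time (a new reading comes with each control period).
- ctrl.camera(name): name is "scene" or "side" or "wrist"; returns a dict with "pixels" (420x560x3 uint8, red, green, blue), "fx", "fy", "cx", "cy" (pixels), "origin" and "attitude" of the camera in the world. Camera axes: x right, y down, z forward; pixel columns grow to the right and rows downward; lengths in m; the calibration is good to about 2 mm. The wrist camera is an equidistant fisheye: a pixel r from the principal point sees the ray r / f radians off the axis. A picture is of the moment at which its call begins. There is no depth.
- ctrl.hand_in(): hands the job in; it is judged then, once.
The state is a dict: "time_s": time; "q": joint angles; "dq": joint speeds; "joint_efforts": joint torques, N m; "eef_pos": TCP position; "eef_rot": TCP orientation; "wrist_force": force on the tool from outside, world axes, zero at the start; "torque": the same for the moment, N m; "opening": opening from 0.0 (shut) to 1.0 (fully open); "grasp_force": force on a finger pad.
Only numpy, scipy, OpenCV 4.12 (cv2) and the standard library are available. Lean on these libraries where they do the work, as an engineer would, in place of code of your own. Each camera call takes 0.05 s, during which the arm holds its last target. There are 200 camera calls.

## Working session

There is one attempt and no reset: what is moved stays moved. The work goes in short steps, Python scripts to look and compute and a tool call to move; the robot and the scene stay as the last step left them, time stands still between calls to the robot, and variables do not carry over. Pictures are saved under pics/ and viewed, at most 15 in all, crops included, and the job is handed in when it is done.

Besides the shell and the picture viewer there is one more tool, called after "Request:" as a command line: name --argument value ..., lists and objects as JSON in quotes. move_arm: Moves the arm, as the interface text tells. Its arguments: {"type":"object","properties":{"plan":{"type":"array"},"grip":{"type":"number"}},"required":["plan"]}

```bash
mkdir -p pics; cat > h.py <<'E'
import numpy as np, cv2
from bench import ctrl
from scipy.spatial.transform import Rotation as R
def att(a):
    a=np.array(a,float)
    return a if a.shape==(3,3) else R.from_quat(a[[1,2,3,0]]).as_matrix()
def snap(name,fn=None):
    c=ctrl.camera(name); im=np.array(c["pixels"])[:,:,::-1].copy()
    if fn: cv2.imwrite("pics/"+fn,im)
    c["im"]=im; return c
def ray(c,u,v,fish=False):
    x=(u-c["cx"])/c["fx"]; y=(v-c["cy"])/c["fy"]
    if fish:
        r=np.hypot(x,y); s=np.sin(r)/r if r>1e-9 else 1; d=np.array([x*s,y*s,np.cos(r)])
    else: d=np.array([x,y,1.])
    return att(c["attitude"])@d
def onz(c,u,v,z,fish=False):
    o=np.array(c["origin"]); d=ray(c,u,v,fish); return o+d*(z-o[2])/d[2]
def proj(c,p,fish=False):
    q=att(c["attitude"]).T@(np.array(p)-np.array(c["origin"]))
    if fish:
        r=np.hypot(q[0],q[1]); t=np.arctan2(r,q[2]); k=t/r if r>1e-9 else 1
        return c["cx"]+c["fx"]*q[0]*k, c["cy"]+c["fy"]*q[1]*k
    return c["cx"]+c["fx"]*q[0]/q[2], c["cy"]+c["fy"]*q[1]/q[2]
E
python3 - <<'E'
from h import *
import pickle
o=ctrl.get_obs(); print({k:np.round(v,3) for k,v in o.items()})
for n in("scene","side","wrist"):
    c=snap(n,n+"0.png"); pickle.dump(c,open(n+"0.pkl","wb"))
    print(n,c["fx"],c["fy"],c["cx"],c["cy"],np.round(c["origin"],4),np.round(c["attitude"],4).tolist())
E
```

```text
{'time_s': np.float64(0.0), 'q': array([-1.549,  0.182,  1.608, -0.   ,  1.354, -0.206]), 'dq': array([ 0.   ,  0.001,  0.   ,  0.002, -0.   ,  0.001]), 'joint_efforts': array([ 1.0000e-03, -4.4487e+01, -3.5134e+01, -0.0000e+00,  9.0000e-03,
       -0.0000e+00]), 'eef_pos': array([ 0.13 , -0.56 ,  0.191]), 'eef_rot': array([-0.001,  0.994,  0.114,  0.   ]), 'wrist_force': array([1.09 , 0.09 , 0.288]), 'torque': array([ 0.033, -0.018,  0.019]), 'grasp_force': np.float64(0.0), 'opening': np.float64(1.001)}
scene 397.0012248411732 397.0012248411732 274.86180705571894 212.93424922648006 [-0.0542  0.5674  0.4456] [0.2382, -0.3511, 0.765, -0.4845]
side 380.34494098202174 380.34494098202174 280.4149020919047 208.2569210610479 [ 0.5017 -0.675   0.5878] [-0.4827, 0.8753, -0.0268, 0.0117]
wrist 325.19226210127806 325.19226210127806 279.5269386895681 210.4177336025065 [ 0.2119 -0.5395  0.3727] [0.1282, 0.7723, -0.6137, -0.1025]
```

View pics/scene0.png

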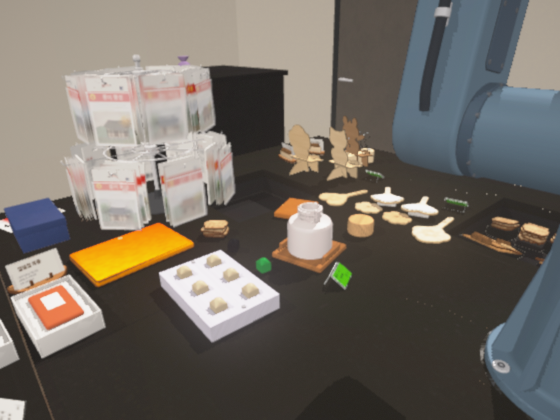

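View pics/side0.png

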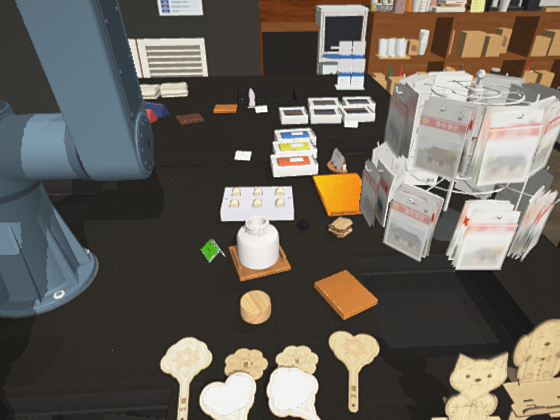

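The scene view shows the mould at (218,290) with six cream soaps, the jar at (310,235), the cap at (360,225), a green decoy at (263,265) and the price card at (340,275). The side view shows the mould at (257,203), jar at (257,245), cap at (255,306), wallet at (345,293) and a black decoy at (303,226).

Candidates for soap: six cream blocks in the mould (chosen), the green block at scene (263,265), and the black block at side (303,226). Next, a close crop to check.

```bash
python3 - <<'E'
import cv2,numpy as np
a=cv2.imread("pics/scene0.png")[190:340,150:390]; b=cv2.imread("pics/side0.png")[175:330,200:360]
cv2.imwrite("pics/c1.png",cv2.resize(a,None,fx=3.3,fy=3.3,interpolation=cv2.INTER_CUBIC))
cv2.imwrite("pics/c2.png",cv2.resize(b,None,fx=3.8,fy=3.8,interpolation=cv2.INTER_CUBIC))
E
```

```text
(no output)
```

View pics/c1.png

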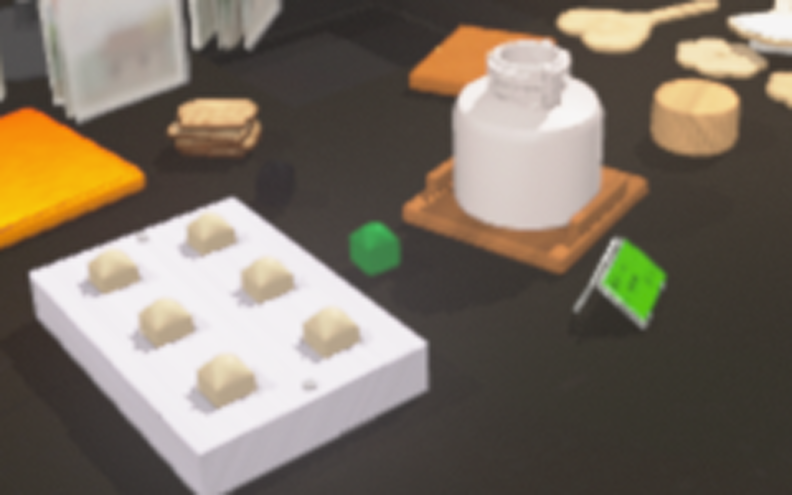

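View pics/c2.png

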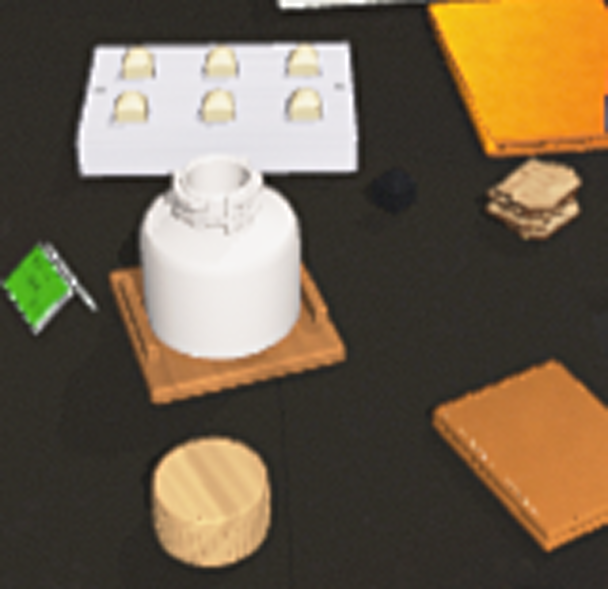

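```bash
cat > fit.py <<'E'
from h import *
import pickle
from scipy.optimize import least_squares
S=pickle.load(open("scene0.pkl","rb"));D=pickle.load(open("side0.pkl","rb"))
f1=lambda p:(np.array(p)+.5)/3.3-.5+[150,190]
f2=lambda p:(np.array(p)+.5)/3.8-.5+[200,175]
print("corners",[np.round(onz(S,*f1(p),.03)[:2],4) for p in[(30,275),(233,198),(428,347),(205,458)]])
t1=[(208,213),(113,250),(268,257),(165,298),(332,307),(227,355)]
t2=[(138,47),(220,45),(302,44),(130,92),(217,90),(304,89)]
for p in t1: print("s",np.round(onz(S,*f1(p),.045)[:2],4))
for p in t2: print("d",np.round(onz(D,*f2(p),.045)[:2],4))
for n,p,q,z in(("rim",(530,62),(220,178),.112),("cap",(697,103),(212,475),.032)):
    print(n,onz(S,*f1(p),z),onz(D,*f2(q),z))
    def g(X): return np.r_[proj(S,X)-f1(p),proj(D,X)-f2(q)]
    r=least_squares(g,[.5,-.1,z]); print(r.x,r.fun)
E
python3 fit.py
```

```text
corners [array([0.5879, 0.3347]), array([0.5842, 0.1982]), array([0.3818, 0.2071]), array([0.3859, 0.3408])]
s [0.556  0.2326]
s [0.557  0.2957]
s [0.4908 0.2332]
s [0.4941 0.2979]
s [0.4269 0.2355]
s [0.4285 0.3002]
d [0.4253 0.3095]
d [0.4887 0.3084]
d [0.5521 0.3057]
d [0.4222 0.2417]
d [0.486  0.2403]
d [0.5498 0.2374]
rim [0.47709794 0.04053821 0.112     ] [0.48908441 0.02636061 0.112     ]
[0.48768811 0.03174291 0.10690679] [-0.57538801 -0.45292003 -0.55588748  0.55340747]
cap [ 0.47172071 -0.12263703  0.032     ] [ 0.48074733 -0.13136045  0.032     ]
[ 0.47927089 -0.12909229  0.0284595 ] [-0.86258463 -0.47585296 -0.67256347  0.47206567]
```

All six in the mould are cream soaps; the decoys are beside it. Moving over for a wrist look.

Request:
move_arm --plan '[0,0.4,0.8,0,0,0,0.3,1.3,1.4,0,0,-0.05,0.8,2.3,1.8,0,0,-0.1,1.3,3.3,2,0,0,-0.15,1.8,4.3,2.2,0,0,-0.2,2.4,5.3,2.4,0,0,-0.25,3,6.3,2.4,0,0,-0.27,3.6,7.3,2.4,0,0,-0.27,4.2,8.2,2.4,0,0,-0.27,4.8,9.1,2.4,0,0,-0.27]' --grip 40

```text
time_s: 1.4
eef_pos: [0.3705, -0.1034, 0.3121]
eef_rot: [0.0, 1.0, -0.021, 0.0]
wrist_force: [0.6, -0.7, -0.3]
opening: 0.466
grasp_force: 0.0
```

Request:
move_arm --plan '[0.3,1,0,0,0,0,0.6,2,0,0,0,0,0.9,3,0,0,0,0,1.2,4,0,0,0,0,1.4,5,0,0,0,0,1.4,6,0,0,0,0,1.4,6,0,0,0,0,1.4,6,0,0,0,0]'

```text
time_s: 2.4
eef_pos: [0.4396, 0.1946, 0.3116]
eef_rot: [0.0, 1.0, -0.021, -0.0]
wrist_force: [0.6, -0.5, -0.1]
opening: 0.467
grasp_force: 0.0
```

```bash
python3 - <<'E'
from h import *
import pickle
o=ctrl.get_obs(); print(o["time_s"],np.round(o["q"],3),np.round(o["eef_pos"],4),np.round(o["eef_rot"],4),o["opening"])
c=snap("wrist","w1.png"); pickle.dump(c,open("w1.pkl","wb")); print(np.round(c["origin"],4))
cv2.imwrite("pics/w1b.png",cv2.resize(c["im"],(800,600),interpolation=cv2.INTER_CUBIC))
for p in [(.485,.27,.03),(.484,.032,.112),(.477,-.127,.032)]: print(np.array(proj(c,p,True))*800/560)
E
```

```text
2.4 [ 1.700e-01 -1.120e-01  1.670e+00 -1.000e-03  1.584e+00  1.782e+00] [0.4396 0.1946 0.3116] [ 3.000e-04  9.998e-01 -2.070e-02 -3.000e-04] 0.46744778603038434
[0.5239 0.1926 0.4931]
[323.14792763 190.0733378 ]
[586.87151438 193.49225069]
[683.81447214 195.94107671]
```

View pics/w1b.png

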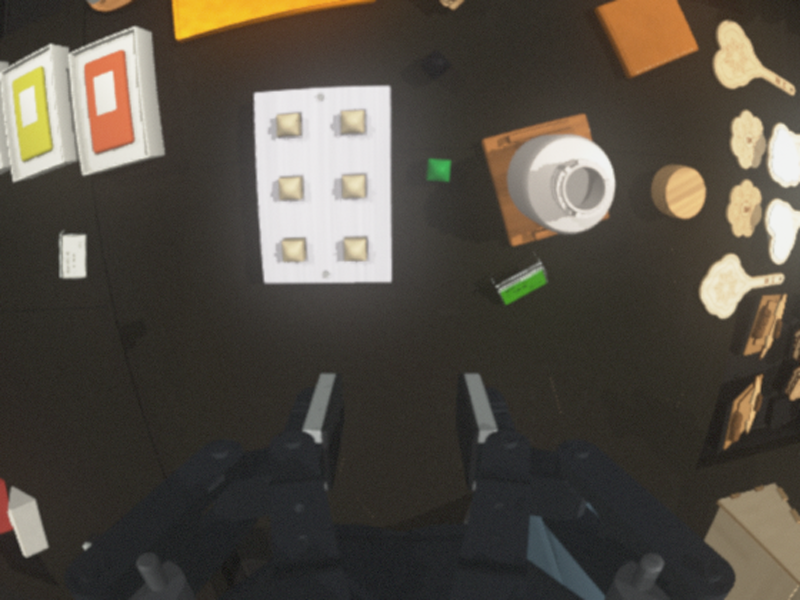

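Wrist picture (800 px wide): mould corners (255,93), (390,86), (391,283), (265,283). Six soaps, from (289,125) to (356,249). Jar mouth at about (585,187), cap top at about (680,190).

```bash
python3 - <<'E'
from h import *
import pickle
from scipy.optimize import least_squares
c=pickle.load(open("w1.pkl","rb")); s=.7
b=lambda p:((p[0]+.5)*s-.5,(p[1]+.5)*s-.5)
K=[(255,93),(390,86),(391,283),(265,283)]
C=np.array([onz(c,*b(p),.03,True)[:2] for p in K]); print(C.round(4),C.mean(0))
T=[(289,124),(353,121),(290,187),(354,185.5),(293,249),(356,248.5)]
for p in T: print(np.round(onz(c,*b(p),.046,True)[:2],4))
# mould model fit, wrist: points (100,68)(100,-68)(-100,-68)(-100,68)
M=np.array([(.1,.068),(.1,-.068),(-.1,-.068),(-.1,.068)]); P=np.array([(x,y) for x in(.064,0,-.064) for y in(.032,-.032)])
Q=np.array([onz(c,*b(p),.046,True)[:2] for p in T])
def f(X):
    Rm=np.array([[np.cos(X[2]),-np.sin(X[2])],[np.sin(X[2]),np.cos(X[2])]])
    return np.r_[(M@Rm.T+X[:2]-C).ravel(),2*(P@Rm.T+X[:2]-Q).ravel()]
r=least_squares(f,[.485,.27,0]); print(r.x,r.fun.round(4)); X=r.x
Rm=np.array([[np.cos(X[2]),-np.sin(X[2])],[np.sin(X[2]),np.cos(X[2])]]); print((P@Rm.T+X[:2]).round(4))
print("rim",onz(c,*b((585,187)),.112,True),"cap",onz(c,*b((680,190)),.032,True))
E
```

```text
[[0.5908 0.3342]
 [0.5856 0.1988]
 [0.385  0.2068]
 [0.3912 0.3417]] [0.48816411 0.27038555]
[0.5538 0.2968]
[0.5515 0.2349]
[0.492  0.3002]
[0.4891 0.2373]
[0.4298 0.3028]
[0.4268 0.2392]
[ 0.49016845  0.26879322 -0.04082583] [ 0.002  -0.0015  0.0017 -0.0021  0.0025 -0.0019  0.0018 -0.0009  0.0033
  0.0026  0.0027 -0.0015 -0.0011  0.0012 -0.0005 -0.0009 -0.0045  0.0012
 -0.0039  0.0005]
[[0.5554 0.2982]
 [0.5528 0.2342]
 [0.4915 0.3008]
 [0.4889 0.2368]
 [0.4275 0.3034]
 [0.4249 0.2394]]
rim [0.48981614 0.03416834 0.112     ] cap [ 0.48374733 -0.12066683  0.032     ]
```

Request:
move_arm --plan '[0.3,0.3,-1.2,0,0,0,0.6,0.6,-2.3,0,0,0,0.98,0.84,-3.3,0,0,0,0.98,0.84,-4.2,0,0,0,0.98,0.84,-4.6,0,0,0,0.98,0.84,-4.6,0,0,0]'

```text
time_s: 3.2
eef_pos: [0.4878, 0.235, 0.0803]
eef_rot: [0.001, 1.0, -0.022, -0.002]
wrist_force: [-0.2, 0.7, -0.1]
opening: 0.473
grasp_force: 0.0
```

```bash
python3 - <<'E'
from h import *
import pickle
o=ctrl.get_obs(); print(o["time_s"],np.round(o["eef_pos"],4),np.round(o["eef_rot"],4),o["opening"])
c=snap("wrist","w2.png"); pickle.dump(c,open("w2.pkl","wb"))
cv2.imwrite("pics/w2b.png",cv2.resize(c["im"][60:420,100:480],None,fx=1.6,fy=1.6,interpolation=cv2.INTER_CUBIC))
E
```

```text
3.2 [0.4878 0.235  0.0803] [ 6.000e-04  9.998e-01 -2.230e-02 -1.900e-03] 0.47348488925070753
```

View pics/w2b.png

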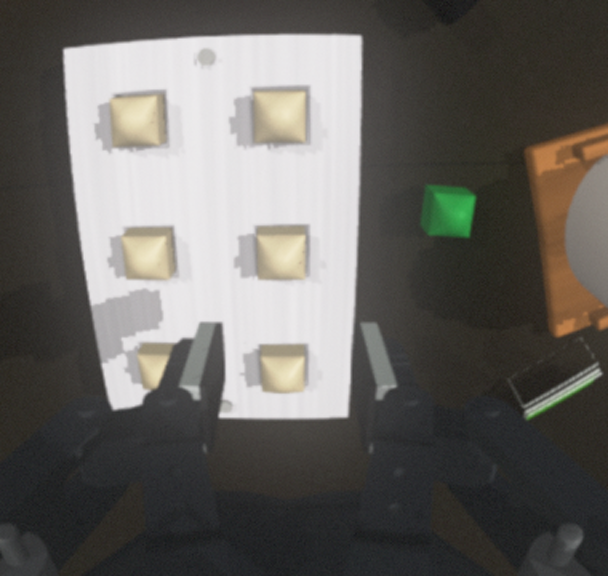

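Close view: the middle-right target soap is at crop (282,250) and the jaw tips are at about (207,325) and (372,325). Re-measuring from here.

```bash
python3 - <<'E'
from h import *
import pickle
c=pickle.load(open("w2.pkl","rb")); b=lambda p:((p[0]+.5)/1.6-.5+100,(p[1]+.5)/1.6-.5+60)
for p in[(137,120),(280,114),(148,252),(282,250),(283,367)]: print(np.round(onz(c,*b(p),.044,True)[:2],4))
for p in[(64,48),(362,36),(348,418),(110,412)]: print("corner",np.round(onz(c,*b(p),.03,True)[:2],4))
for z in (.08,.09): print("tips",[np.round(onz(c,*b(p),z,True)[:2],4) for p in[(221,323),(361,323)]])
print(c["origin"])
E
```

```text
[0.5548 0.2977]
[0.5531 0.2365]
[0.4948 0.2997]
[0.4931 0.2385]
[0.4316 0.241 ]
corner [0.5912 0.3349]
corner [0.5856 0.1993]
corner [0.3857 0.2068]
corner [0.392  0.3437]
tips [array([0.4765, 0.2632]), array([0.474 , 0.2078])]
tips [array([0.4818, 0.2615]), array([0.4794, 0.2091])]
[0.57258455 0.23284368 0.26141718]
```

Request:
move_arm --plan '[0.04,0.06,-0.5,0,0,0,0.04,0.06,-0.97,0,0,0,0.04,0.06,-0.97,0,0,0]'

```text
time_s: 3.62
eef_pos: [0.4907, 0.2392, 0.0337]
eef_rot: [0.0, 1.0, -0.022, -0.0]
wrist_force: [0.2, 0.5, -0.4]
opening: 0.467
grasp_force: 0.0
```

Request:
move_arm --plan '[0,0,0,0,0,0,0,0,0,0,0,0,0,0,0,0,0,0,0,0,0,0,0,0]' --grip 14

```text
time_s: 4.12
eef_pos: [0.4911, 0.2399, 0.0339]
eef_rot: [-0.0, 1.0, -0.021, 0.0]
wrist_force: [0.2, -0.5, -0.3]
opening: 0.162
grasp_force: 0.0
```

```bash
python3 - <<'E'
from h import *
a=snap("wrist")["im"][200:400,160:400]; b=snap("side")["im"][160:250,200:320]; s=snap("scene")["im"][230:340,150:290]
r=lambda i:cv2.resize(i,(400,300),interpolation=cv2.INTER_CUBIC)
cv2.imwrite("pics/g1.png",np.vstack([np.hstack([r(a),r(b)]),np.hstack([r(s),r(s)*0])]))
E
```

```text
(no output)
```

View pics/g1.png

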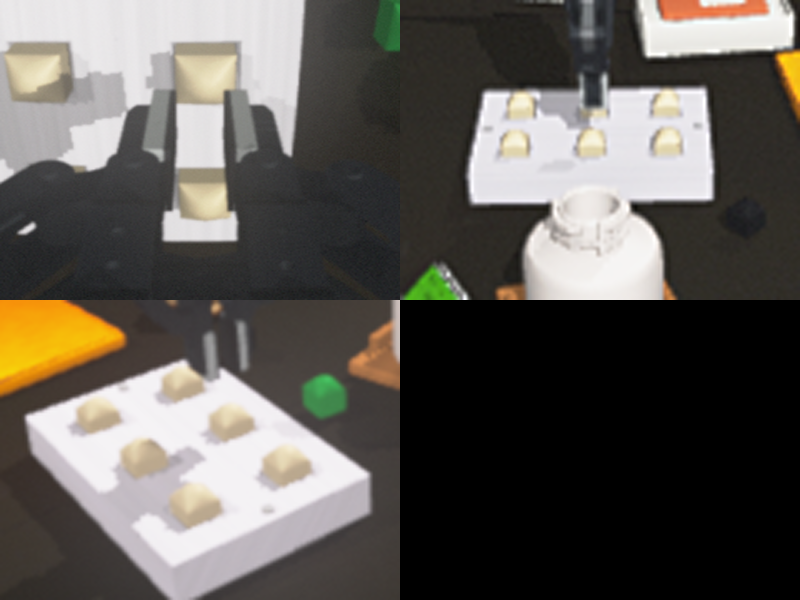

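```bash
python3 - <<'E'
from h import *
o=ctrl.get_obs();p=o["eef_pos"];print(o["time_s"],p,o["opening"],o["q"].round(3))
for n in("side","scene"):
    c=snap(n)
    for dz in(0,.02,.05): print(n,np.round(proj(c,p+[0,0,dz]),1), end=' ')
    print(c["origin"],c["attitude"])
c=snap("wrist"); print(proj(c,p,True),proj(c,p+[0,0,.05],True),c["origin"])
E
```

```text
4.275 [0.49084359 0.23987089 0.03353157] 0.16701623041103544 [0.237 0.316 1.795 0.    1.03  1.85 ]
side [258.6 201.8] side [258.4 195.7] side [258.  186.2] [ 0.50174557 -0.6750297   0.58784563] [-0.4827392   0.8752758  -0.02680493  0.01168882]
scene [228.3 274. ] scene [227.5 264.9] scene [226.3 250.8] [-0.05418238  0.56742255  0.44558207] [ 0.23824627 -0.35106289  0.76500261 -0.4845251 ]
(np.float64(281.6714426887144), np.float64(244.33865759875775)) (np.float64(282.3429165804166), np.float64(288.3328877793156)) [0.57498729 0.23771745 0.21491286]
```

The fingertips really sit about 20–30 mm above the reported TCP (side, scene and wrist projections agree), so the jaws closed on air above the dome. Reopening and going lower.

Request:
move_arm --plan '[0,0,0,0,0,0,0,0,0,0,0,0,0,-0.02,-0.2,0,0,0,0,-0.02,-0.35,0,0,0,0,-0.02,-0.35,0,0,0]' --grip 40

```text
time_s: 5.05
eef_pos: [0.4899, 0.2386, 0.0148]
eef_rot: [0.0, 1.0, -0.021, -0.001]
wrist_force: [-0.4, -1.4, -0.7]
opening: 0.464
grasp_force: 0.0
```

Request:
move_arm --plan '[0,0,0,0,0,0,0,0,0,0,0,0,0,0,0,0,0,0,0,0,0,0,0,0]' --grip 14

```text
time_s: 5.55
eef_pos: [0.491, 0.2389, 0.0162]
eef_rot: [-0.0, 1.0, -0.021, 0.0]
wrist_force: [0.0, -0.4, 0.3]
opening: 0.163
grasp_force: 0.0
```

```bash
python3 - <<'E'
from h import *
b=snap("side")["im"][160:230,210:310]; s=snap("scene")["im"][235:310,180:280]
r=lambda i:cv2.resize(i,(400,300),interpolation=cv2.INTER_CUBIC)
cv2.imwrite("pics/g2.png",np.hstack([r(b),r(s)]))
E
```

```text
(no output)
```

View pics/g2.png

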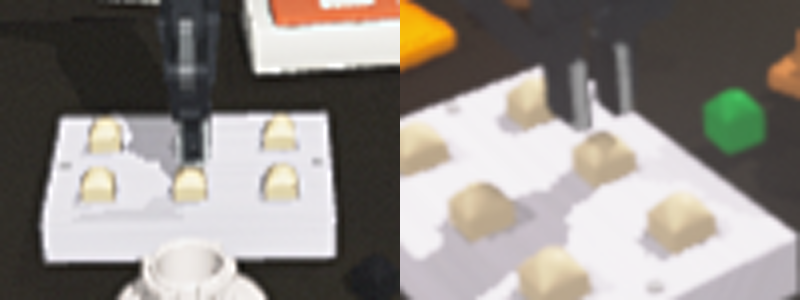

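```bash
python3 - <<'E'
from h import *
import pickle
from scipy.optimize import least_squares
S=pickle.load(open("scene0.pkl","rb"));D=pickle.load(open("side0.pkl","rb"))
ps=np.array([180+202/4,235+120/4]);pd=np.array([210+192/4,160+161*.2333])
g=lambda X:np.r_[proj(S,X)-ps,proj(D,X)-pd]
r=least_squares(g,[.5,.2,.04]);print(r.x,r.fun.round(2)); 
# soap dome top same way
ps=np.array([180+204/4,235+133/4]);pd=np.array([210+190/4,160+168*.2333])
r=least_squares(g,[.5,.2,.04]);print(r.x,r.fun.round(2))
print(ctrl.get_obs()["eef_pos"],ctrl.get_obs()["wrist_force"])
E
```

```text
[0.48982427 0.23401488 0.05123129] [ 0.05  0.04  0.06 -0.07]
[0.48803856 0.23471416 0.04536622] [-0.   -0.   -0.    0.01]
[0.49094992 0.23886431 0.01610449] [ 0.11253653  0.82837658 -0.29960242]
```

Tips triangulate to z≈0.051 with TCP at 0.016 and the dome top at about 0.046. I'll descend a further 17 mm in gentle steps, watching the force.

Request:
move_arm --plan '[0,0,0,0,0,0,0,0,0,0,0,0,0,0,-0.15,0,0,0,0,0,-0.28,0,0,0,0,0,-0.28,0,0,0]' --grip 40

```text
time_s: 6.28
eef_pos: [0.49, 0.2386, 0.001]
eef_rot: [0.0, 1.0, -0.021, -0.001]
wrist_force: [-0.5, 0.1, -0.1]
opening: 0.468
grasp_force: 0.0
```

Request:
move_arm --plan '[0,0,0,0,0,0,0,0,0,0,0,0,0,0,0,0,0,0,0,0,0,0,0,0]' --grip 14

```text
time_s: 6.78
eef_pos: [0.4909, 0.2389, 0.0021]
eef_rot: [-0.0, 1.0, -0.021, 0.0]
wrist_force: [0.5, -0.2, 0.2]
opening: 0.176
grasp_force: 35.7
```

Touching only the dome now. Going 8 mm lower.

Request:
move_arm --plan '[0,0,0,0,0,0,0,0,0,0,0,0,0,0,-0.1,0,0,0,0,0,-0.18,0,0,0,0,0,-0.18,0,0,0]' --grip 40

```text
time_s: 7.4
eef_pos: [0.4903, 0.2387, -0.0077]
eef_rot: [0.0, 1.0, -0.021, -0.001]
wrist_force: [0.9, -0.2, -0.2]
opening: 0.468
grasp_force: 0.0
```

Request:
move_arm --plan '[0,0,0,0,0,0,0,0,0,0,0,0,0,0,0,0,0,0,0,0,0,0,0,0]' --grip 14

```text
time_s: 7.9
eef_pos: [0.4912, 0.2389, -0.0068]
eef_rot: [-0.0, 1.0, -0.021, 0.0]
wrist_force: [0.6, 0.6, 1.3]
opening: 0.23
grasp_force: 58.9
```

Request:
move_arm --plan '[0,0,0,0,0,0,0,0,0,0,0,0,0,0,-0.08,0,0,0,0,0,-0.14,0,0,0,0,0,-0.14,0,0,0]' --grip 40

```text
time_s: 8.52
eef_pos: [0.4911, 0.2389, -0.0109]
eef_rot: [0.0, 1.0, -0.021, -0.0]
wrist_force: [-12.2, -4.7, 32.5]
opening: 0.471
grasp_force: 16.1
```

Request:
move_arm --plan '[0,0,0,0,0,0,0,0,0,0,0,0,0,0,0,0,0,0,0,0,0,0,0,0]' --grip 14

```text
time_s: 9.02
eef_pos: [0.4948, 0.239, -0.0091]
eef_rot: [-0.0, 1.0, -0.021, 0.003]
wrist_force: [-7.4, -6.0, 35.6]
opening: 0.237
grasp_force: 66.9
```

The tips touch the mould here, so the grip at 0.237 is on the soap's flats. Lifting.

Request:
move_arm --plan '[0,0,0.2,0,0,0,0,0,0.5,0,0,0,0,0,0.9,0,0,0,0,0,1.2,0,0,0,0,0,1.2,0,0,0]'

```text
time_s: 9.65
eef_pos: [0.4916, 0.2391, 0.0471]
eef_rot: [-0.0, 1.0, -0.021, 0.001]
wrist_force: [0.2, 0.3, -0.4]
opening: 0.228
grasp_force: 59.1
```

```bash
python3 - <<'E'
from h import *
o=ctrl.get_obs();print(o["eef_pos"],o["opening"],o["grasp_force"],o["q"])
w=snap("wrist")["im"][190:400,170:390];b=snap("side")["im"][140:230,200:320]; s=snap("scene")["im"][220:310,180:300]
r=lambda i:cv2.resize(i,(400,300),interpolation=cv2.INTER_CUBIC)
cv2.imwrite("pics/g3.png",np.vstack([np.hstack([r(b),r(s)]),np.hstack([r(w),r(w)*0])]))
E
```

```text
[0.49159663 0.23913944 0.04710747] 0.2281174655616658 59.116637259721756 [2.35519850e-01 2.94410311e-01 1.79044909e+00 7.77263702e-05
 1.05474482e+00 1.84835731e+00]
```

View pics/g3.png

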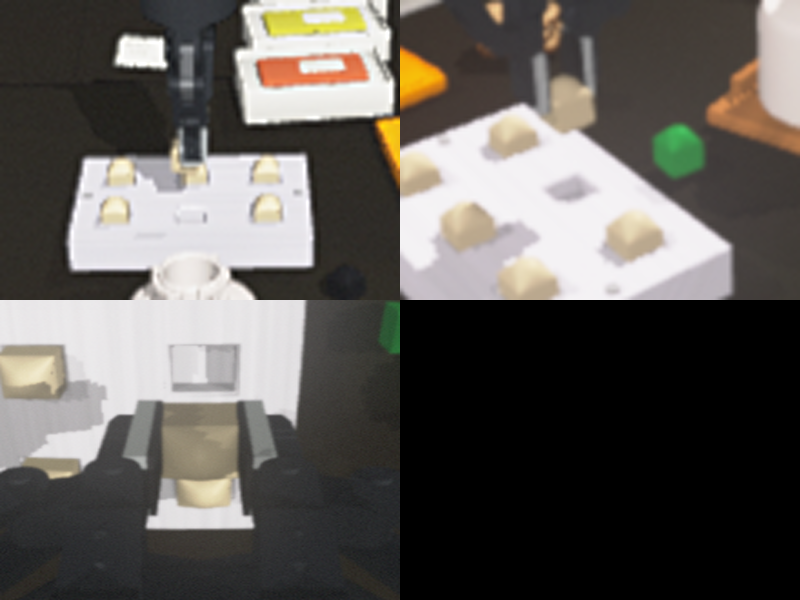

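Soap lifted: in the scene crop the pocket is empty and the soap is in the jaws. In the wrist crop it sits a few mm toward −x in the pads. Carrying it over the jar and looking from there.

Request:
move_arm --plan '[0,0,1,0,0,0,0,-0.4,1.9,0,0,0,0,-1.3,2.3,0,0,0,0,-2.3,2.3,0,0,0,0.05,-3.3,2.3,0,0,0,0.05,-4.08,2.3,0,0,0,0.05,-4.08,2.3,0,0,0,0.05,-4.08,2.3,0,0,0]'

```text
time_s: 10.8
eef_pos: [0.4929, 0.0353, 0.1603]
eef_rot: [-0.0, 1.0, -0.021, -0.001]
wrist_force: [-0.4, 0.3, -0.3]
opening: 0.237
grasp_force: 59.1
```

```bash
python3 - <<'E'
from h import *
import pickle
o=ctrl.get_obs();print(o["eef_pos"],o["opening"],o["grasp_force"])
L={n:snap(n) for n in("wrist","side","scene")}; pickle.dump(L,open("j1.pkl","wb"))
r=lambda i,s=(400,300):cv2.resize(i,s,interpolation=cv2.INTER_CUBIC)
w=L["wrist"]["im"][150:360,170:390];b=L["side"]["im"][190:280,200:320];s=L["scene"]["im"][160:250,250:370]
cv2.imwrite("pics/g4.png",np.vstack([np.hstack([r(b),r(s)]),np.hstack([r(w),r(w)*0])]))
E
```

```text
[0.49292936 0.03528692 0.16032634] 0.23689118104903722 59.12938579916954
```

View pics/g4.png

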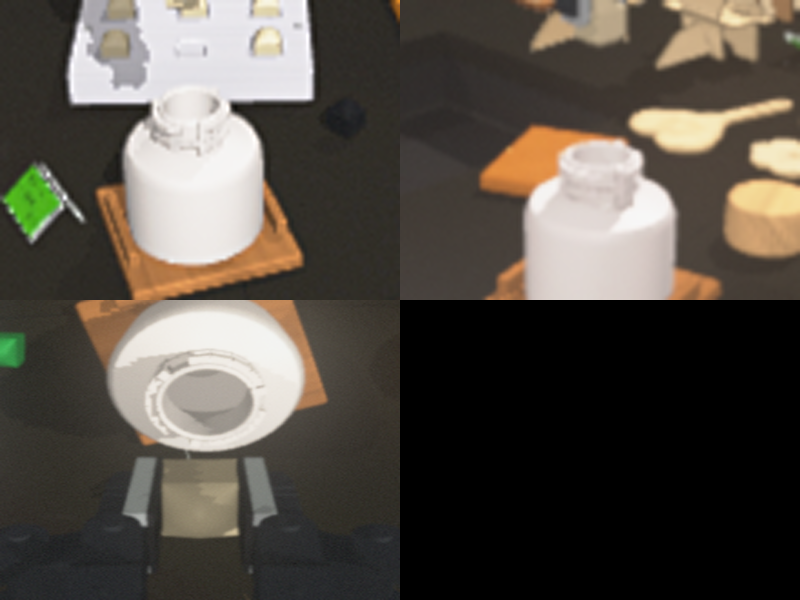

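In the wrist crop, the jar's mouth runs x 162–253, y 368–437 (centre about (207,402)), and the soap hangs between the pads at (200,490).

```bash
python3 - <<'E'
from h import *
import pickle
L=pickle.load(open("j1.pkl","rb"));c=L["wrist"]
print(c["origin"])
for p in[(207.5,102),(162,102),(253,102),(207,68),(207,137)]: print(np.round(onz(c,170+(p[0]+.5)*.55-.5,150+(p[1]+.5)*.7-.5,.112,True),4))
# soap foot edges: bottom-front edge and top edge
for z in(.17,.185,.2,.215): print(z,[np.round(onz(c,170+p[0]*.55-.5,150+p[1]*.7-.5,z,True)[:2],4) for p in[(163,160),(238,160),(163,185),(238,185),(163,235),(240,235)]])
S=L["scene"];D=L["side"]
for n,c,(u,v) in(("S",S,(250+200*.3,160+157*.3)),("D",D,(200+191*.3,190+107*.3))): print(n,onz(c,u,v,.112))
E
```

```text
[0.57731328 0.03295212 0.34167714]
[0.4896 0.0335 0.112 ]
[0.4904 0.0524 0.112 ]
[0.4887 0.0145 0.112 ]
[0.5083 0.0329 0.112 ]
[0.4691 0.0344 0.112 ]
0.17 [array([0.4866, 0.049 ]), array([0.4856, 0.0245]), array([0.4744, 0.0499]), array([0.4734, 0.0246]), array([0.4474, 0.0519]), array([0.4462, 0.0242])]
0.185 [array([0.4946, 0.0476]), array([0.4936, 0.0252]), array([0.4834, 0.0484]), array([0.4824, 0.0254]), array([0.4588, 0.0502]), array([0.4577, 0.025 ])]
0.2 [array([0.5025, 0.0462]), array([0.5016, 0.026 ]), array([0.4924, 0.0469]), array([0.4915, 0.0261]), array([0.4701, 0.0486]), array([0.4691, 0.0258])]
0.215 [array([0.5104, 0.0448]), array([0.5096, 0.0267]), array([0.5014, 0.0455]), array([0.5006, 0.0268]), array([0.4815, 0.0469]), array([0.4806, 0.0265])]
S [0.48232327 0.03615908 0.112     ]
D [0.48856502 0.02392266 0.112     ]
```

Request:
move_arm --plan '[0.07,-0.05,-0.5,0,0,0,0.07,-0.05,-1,0,0,0,0.07,-0.05,-1.3,0,0,0,0.07,-0.05,-1.5,0,0,0,0.07,-0.05,-1.65,0,0,0,0.07,-0.05,-1.65,0,0,0]'

```text
time_s: 11.7
eef_pos: [0.4968, 0.0325, 0.0783]
eef_rot: [-0.0, 1.0, -0.021, -0.0]
wrist_force: [0.2, -1.0, 0.4]
opening: 0.237
grasp_force: 59.1
```

No contact. Releasing, then looking.

Request:
move_arm --plan '[0,0,0,0,0,0,0,0,0,0,0,0,0,0,0,0,0,0]' --grip 40

```text
time_s: 12.08
eef_pos: [0.4972, 0.0323, 0.0789]
eef_rot: [0.0, 1.0, -0.021, 0.0]
wrist_force: [0.5, 0.3, -0.4]
opening: 0.471
grasp_force: 0.0
```

Request:
move_arm --plan '[0,0,0.6,0,0,0,0,0,1.2,0,0,0,0,0.5,1.7,0,0,0,0,1.2,1.7,0,0,0,0,1.2,1.7,0,0,0,0,1.2,1.7,0,0,0]'

```text
time_s: 12.82
eef_pos: [0.4967, 0.0921, 0.1633]
eef_rot: [0.0, 1.0, -0.021, -0.0]
wrist_force: [0.0, 0.1, 0.5]
opening: 0.466
grasp_force: 0.0
```

```bash
python3 - <<'E'
from h import *
import pickle
o=ctrl.get_obs();print(o["eef_pos"],o["opening"],o["grasp_force"])
L={n:snap(n) for n in("wrist","side")}; pickle.dump(L,open("j2.pkl","wb"))
r=lambda i,s=(400,300):cv2.resize(i,s,interpolation=cv2.INTER_CUBIC)
w=L["wrist"]["im"][120:360,60:380];b=L["side"]["im"][160:280,190:350]
cv2.imwrite("pics/g5.png",np.hstack([r(b),r(w)]))
E
```

```text
[0.49669872 0.09209507 0.16331171] 0.4659638850759667 0.0
```

View pics/g5.png

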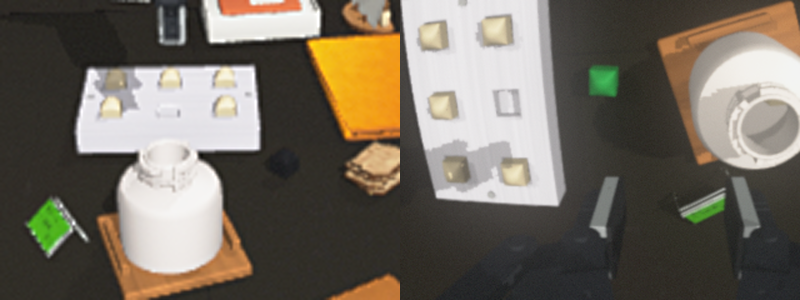

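No soap lies outside: the first one is in the jar. The wrist crop shows the empty pocket at (508,103) and five soaps at (433,36), (497,31), (443,106), (456,170), (515,172).

```bash
python3 - <<'E'
from h import *
import pickle
L=pickle.load(open("j2.pkl","rb"));c=L["wrist"]
f=lambda x,y,z:np.round(onz(c,60+(x-400+.5)*.8-.5,120+(y+.5)*.8-.5,z,True)[:2],4)
print("pocket",f(508,103,.03),f(508,103,.025))
for p in[(433,36),(497,31),(443,105),(456,168),(515,171)]: print(f(*p,.044))
for p in[(398,-5),(548,-5),(437,195),(563,207)]: print("corner",f(*p,.03))
E
```

```text
pocket [0.4883 0.237 ] [0.4868 0.2393]
[0.5547 0.2937]
[0.5522 0.2312]
[0.4938 0.2956]
[0.4329 0.2974]
[0.4302 0.236 ]
corner [0.5956 0.338 ]
corner [0.5756 0.1898]
corner [0.3948 0.3406]
corner [0.385  0.2021]
```

Request:
move_arm --plan '[-0.4,0.9,0,0,0,0,-0.8,1.8,-0.3,0,0,0,-1.2,2.6,-0.9,0,0,0,-1.45,2.98,-1.7,0,0,0,-1.45,2.98,-2.5,0,0,0,-1.45,2.98,-3,0,0,0,-1.45,2.98,-3.3,0,0,0,-1.45,2.98,-3.41,0,0,0,-1.45,2.98,-3.41,0,0,0]'

```text
time_s: 14.05
eef_pos: [0.4249, 0.2412, -0.0067]
eef_rot: [-0.0, 1.0, -0.021, 0.0]
wrist_force: [-0.3, -1.0, -0.2]
opening: 0.47
grasp_force: 0.0
```

Request:
move_arm --plan '[0,0,0,0,0,0,0,0,0,0,0,0,0,0,0,0,0,0,0,0,0.3,0,0,0,0,0,0.9,0,0,0,0,0,1.5,0,0,0,0,0,1.5,0,0,0]' --grip 14

```text
time_s: 14.92
eef_pos: [0.4266, 0.2422, 0.0712]
eef_rot: [-0.001, 1.0, -0.021, 0.003]
wrist_force: [1.0, 0.8, 0.4]
opening: 0.232
grasp_force: 59.0
```

Request:
move_arm --plan '[0,0,1,0,0,0,0.3,-0.5,1.9,0,0,0,0.6,-1.5,1.9,0,0,0,0.9,-2.5,1.9,0,0,0,1.2,-3.4,1.9,0,0,0,1.33,-4.17,1.9,0,0,0,1.33,-4.17,1.9,0,0,0,1.33,-4.17,1.9,0,0,0]'

```text
time_s: 15.92
eef_pos: [0.4902, 0.0334, 0.1624]
eef_rot: [-0.0, 1.0, -0.021, -0.001]
wrist_force: [0.1, 0.5, -0.2]
opening: 0.232
grasp_force: 59.0
```

```bash
cat > chk.py <<'E'
from h import *
import sys,pickle
# colour check: soap in jaws position + soap centroids in wrist view
o=ctrl.get_obs();p=o["eef_pos"];c=snap("wrist");pickle.dump(c,open("last.pkl","wb"))
hsv=cv2.cvtColor(c["im"],cv2.COLOR_BGR2HSV);m=cv2.inRange(hsv,(14,40,60),(32,170,255))
n,l,s,ce=cv2.connectedComponentsWithStats(m)
tip=p+[0,0,.041]
print("t",o["time_s"],"p",p.round(4),"op",round(o["opening"],3),"gf",round(o["grasp_force"],1),"tippx",np.round(proj(c,tip,True),0))
for i in range(1,n):
    if s[i,4]>120: print(s[i],ce[i].round(0),"z.044:",onz(c,*ce[i],.044,True)[:2].round(3),"z.195:",onz(c,*ce[i],.195,True)[:2].round(3) if c["origin"][2]>.25 else "")
E
python3 chk.py
```

```text
t 15.925 p [0.4902 0.0334 0.1624] op 0.232 gf 59.0 tippx [282. 279.]
[149   0  53  23 739] [174.   8.] z.044: [0.675 0.125] z.195: [0.625 0.078]
[  388     0   172   345 33425] [490. 162.] z.044: [ 0.517 -0.195] z.195: [ 0.546 -0.081]
[ 21  56  42  27 320] [42. 69.] z.044: [0.645 0.286] z.195: [0.61  0.158]
[ 57  56  35  25 134] [75. 67.] z.044: [0.636 0.239] z.195: [0.605 0.134]
[ 42  88  45  29 314] [ 63. 100.] z.044: [0.605 0.259] z.195: [0.59  0.144]
[  208    98   177   209 10589] [302. 195.] z.044: [0.486 0.013] z.195: [0.531 0.022]
[ 79 134  22  22 425] [ 90. 144.] z.044: [0.552 0.229] z.195: [0.564 0.13 ]
[ 37 139  21  21 354] [ 47. 149.] z.044: [0.555 0.292] z.195: [0.565 0.16 ]
[ 45 192  21  20 342] [ 55. 202.] z.044: [0.493 0.294] z.195: [0.534 0.161]
[ 57 241  19  19 285] [ 66. 250.] z.044: [0.431 0.297] z.195: [0.503 0.163]
[480 322  37  56 874] [498. 352.] z.044: [ 0.225 -0.293] z.195: [ 0.401 -0.13 ]
[487 403  44  17 489] [511. 413.] z.044: [ 0.005 -0.426] z.195: [ 0.292 -0.196]
```

```bash
python3 - <<'E'
import pickle
a=pickle.load(open("j1.pkl","rb"))["wrist"]["im"];b=pickle.load(open("last.pkl","rb"))["im"]
for r in range(240,320,3): print(r,a[r,281],b[r,281])
E
```

```text
240 [159 169 176] [177 186 195]
243 [162 172 178] [220 227 233]
246 [223 229 235] [221 227 233]
249 [212 220 226] [211 220 226]
252 [215 222 229] [119 145 155]
255 [173 182 188] [116 142 153]
258 [61 70 73] [114 141 152]
261 [78 93 99] [110 138 149]
264 [100 119 130] [114 141 153]
267 [ 99 120 131] [147 181 196]
270 [ 96 115 124] [126 153 166]
273 [ 99 121 130] [124 152 164]
276 [ 94 113 124] [127 154 167]
279 [119 144 155] [129 157 170]
282 [112 138 149] [131 160 174]
285 [118 146 157] [122 148 160]
288 [108 133 142] [118 144 154]
291 [113 137 147] [115 141 152]
294 [117 140 152] [111 137 148]
297 [117 142 155] [107 132 143]
300 [117 143 154] [104 126 136]
303 [115 140 151] [ 97 117 125]
306 [109 135 146] [50 57 62]
309 [107 131 142] [42 51 55]
312 [102 126 137] [46 54 57]
315 [ 91 113 121] [47 51 55]
318 [43 55 57] [41 50 52]
```

Held soap is centred now. Lower and release in one go.

Request:
move_arm --plan '[0,0,-0.5,0,0,0,0,0,-1,0,0,0,0,0,-1.3,0,0,0,0,0,-1.5,0,0,0,0,0,-1.68,0,0,0,0,0,-1.68,0,0,0]'

```text
time_s: 16.73
eef_pos: [0.4906, 0.033, 0.0787]
eef_rot: [-0.0, 1.0, -0.021, -0.0]
wrist_force: [-1.3, 0.2, -1.2]
opening: 0.235
grasp_force: 59.0
```

Request:
move_arm --plan '[0,0,0,0,0,0,0,0,0,0,0,0,0,0,0,0,0,0,0,0,0.6,0,0,0,0,0,1.2,0,0,0,0,0,1.68,0,0,0,0,0,1.68,0,0,0]' --grip 40

```text
time_s: 17.6
eef_pos: [0.4926, 0.0326, 0.1651]
eef_rot: [0.0, 1.0, -0.021, 0.002]
wrist_force: [0.7, 0.4, -0.2]
opening: 0.467
grasp_force: 0.0
```

```bash
python3 chk.py; python3 - <<'E'
import cv2,pickle
im=pickle.load(open("last.pkl","rb"))["im"]
print([im[r,281].tolist() for r in range(200,310,15)])
E
```

```text
t 17.6 p [0.4926 0.0326 0.1651] op 0.467 gf 0.0 tippx [282. 278.]
[144   0  59  27 955] [174.  10.] z.044: [0.678 0.126] z.195: [0.627 0.078]
[  366     0   194   346 33741] [489. 162.] z.044: [ 0.52  -0.196] z.195: [ 0.548 -0.083]
[ 22  54  61  39 558] [51. 73.] z.044: [0.641 0.275] z.195: [0.609 0.153]
[ 40  90  55  30 332] [ 62. 102.] z.044: [0.606 0.262] z.195: [0.591 0.147]
[ 207  101  178  167 7368] [313. 163.] z.044: [0.52  0.001] z.195: [0.548 0.015]
[ 80 136  22  22 418] [ 90. 147.] z.044: [0.553 0.23 ] z.195: [0.564 0.13 ]
[ 38 141  21  21 346] [ 48. 151.] z.044: [0.555 0.291] z.195: [0.565 0.161]
[ 47 194  20  20 333] [ 56. 204.] z.044: [0.493 0.294] z.195: [0.534 0.162]
[271 197  24  11 200] [282. 202.] z.044: [0.482 0.032] z.195: [0.529 0.031]
[219 236  44  31 418] [241. 252.] z.044: [0.429 0.077] z.195: [0.502 0.054]
[ 57 243  19  19 289] [ 66. 252.] z.044: [0.431 0.297] z.195: [0.503 0.164]
[273 251  54  34 522] [298. 266.] z.044: [0.411 0.018] z.195: [0.493 0.024]
[479 324  36  51 825] [497. 352.] z.044: [ 0.227 -0.295] z.195: [ 0.401 -0.133]
[507 404  22  16 229] [518. 413.] z.044: [-0.007 -0.457] z.195: [ 0.284 -0.214]
[[126, 151, 160], [158, 168, 175], [130, 138, 143], [216, 223, 228], [58, 65, 68], [137, 153, 146], [45, 53, 52], [47, 53, 55]]
```

Request:
move_arm --plan '[0.3,1,0,0,0,0,0.6,2,-0.2,0,0,0,0.9,3,-0.6,0,0,0,1.23,3.9,-1.3,0,0,0,1.23,4.06,-2.1,0,0,0,1.23,4.06,-2.8,0,0,0,1.23,4.06,-3.2,0,0,0,1.23,4.06,-3.4,0,0,0,1.23,4.06,-3.4,0,0,0]'

```text
time_s: 18.77
eef_pos: [0.5524, 0.2355, -0.0072]
eef_rot: [0.0, 1.0, -0.021, -0.0]
wrist_force: [0.2, 0.6, 0.2]
opening: 0.465
grasp_force: 0.0
```

Request:
move_arm --plan '[0,0,0,0,0,0,0,0,0,0,0,0,0,0,0,0,0,0,0,0,0.3,0,0,0,0,0,0.9,0,0,0,0,0,1.8,0,0,0,0,0,2.6,0,0,0,0,0,3.4,0,0,0,0,0,3.4,0,0,0]' --grip 14

```text
time_s: 19.9
eef_pos: [0.5548, 0.2366, 0.1682]
eef_rot: [-0.001, 1.0, -0.021, 0.004]
wrist_force: [1.2, 0.5, -1.1]
opening: 0.228
grasp_force: 59.1
```

Request:
move_arm --plan '[-0.3,-1,0,0,0,0,-0.6,-2,0,0,0,0,-0.9,-3,0,0,0,0,-1.2,-3.9,0,0,0,0,-1.23,-4.06,0,0,0,0,-1.23,-4.06,0,0,0,0,-1.23,-4.06,0,0,0,0]'

```text
time_s: 20.78
eef_pos: [0.491, 0.0338, 0.1628]
eef_rot: [-0.0, 1.0, -0.021, -0.0]
wrist_force: [0.6, 0.1, -0.6]
opening: 0.233
grasp_force: 59.1
```

```bash
cat > col.py <<'E'
import pickle
im=pickle.load(open("last.pkl","rb"))["im"].astype(int)
# soap rows: saturation R-B between 28 and 60 along col 281
rows=[r for r in range(235,330) if 25<im[r,281,2]-im[r,281,0]<70]; print("held soap rows",rows[:1],rows[-1:],len(rows))
r=275; print("cols",[x for x in range(230,335) if 25<im[r,x,2]-im[r,x,0]<70][::5])
E
python3 chk.py|grep -v '0   0'; python3 col.py
```

```text
t 20.775 p [0.491  0.0338 0.1628] op 0.233 gf 59.1 tippx [282. 279.]
[149   0  54  24 777] [175.   8.] z.044: [0.676 0.125] z.195: [0.625 0.078]
[  374     0   186   345 33099] [490. 162.] z.044: [ 0.519 -0.194] z.195: [ 0.547 -0.08 ]
[ 22  54  41  31 332] [45. 68.] z.044: [0.646 0.283] z.195: [0.61  0.157]
[  209    99   178   209 10347] [303. 196.] z.044: [0.486 0.013] z.195: [0.531 0.022]
[ 38 139  20  21 351] [ 47. 149.] z.044: [0.555 0.291] z.195: [0.565 0.161]
[ 46 193  21  19 334] [ 56. 202.] z.044: [0.493 0.294] z.195: [0.534 0.162]
[272 196  25  11 201] [283. 201.] z.044: [0.482 0.032] z.195: [0.529 0.032]
[ 57 242  20  19 291] [ 66. 251.] z.044: [0.431 0.297] z.195: [0.504 0.164]
[479 323  37  54 859] [498. 352.] z.044: [ 0.226 -0.294] z.195: [ 0.401 -0.13 ]
[487 404  43  16 463] [510. 413.] z.044: [ 0.006 -0.426] z.195: [ 0.292 -0.196]
held soap rows [251] [304] 54
cols [260, 265, 270, 275, 280, 285, 290, 295]
```

Request:
move_arm --plan '[0,0,-0.5,0,0,0,0,0,-1,0,0,0,0,0,-1.3,0,0,0,0,0,-1.5,0,0,0,0,0,-1.68,0,0,0,0,0,-1.68,0,0,0]'

```text
time_s: 21.58
eef_pos: [0.4907, 0.0329, 0.0786]
eef_rot: [-0.0, 1.0, -0.021, -0.0]
wrist_force: [-0.5, -0.7, -0.4]
opening: 0.228
grasp_force: 59.1
```

Request:
move_arm --plan '[0,0,0,0,0,0,0,0,0,0,0,0,0,0,0,0,0,0,0,0,0.6,0,0,0,0,0,1.2,0,0,0,0,0,1.68,0,0,0,0,0,1.68,0,0,0]' --grip 40

```text
time_s: 22.45
eef_pos: [0.4925, 0.0326, 0.1651]
eef_rot: [0.0, 1.0, -0.021, 0.002]
wrist_force: [-0.7, 0.2, 0.6]
opening: 0.467
grasp_force: 0.0
```

```bash
python3 chk.py|egrep -v '0   0'; python3 col.py; python3 - <<'E'
import pickle,cv2
im=pickle.load(open("last.pkl","rb"))["im"]
cv2.imwrite("pics/g6.png",cv2.resize(im[160:320,190:390],(750,600),interpolation=cv2.INTER_CUBIC))
E
```

```text
t 22.45 p [0.4925 0.0326 0.1651] op 0.467 gf 0.0 tippx [282. 278.]
[144   0  59  27 950] [174.  10.] z.044: [0.678 0.126] z.195: [0.627 0.078]
[  362     0   198   346 33631] [489. 162.] z.044: [ 0.519 -0.196] z.195: [ 0.548 -0.083]
[ 16  50  70  40 611] [48. 71.] z.044: [0.644 0.279] z.195: [0.61  0.155]
[ 208  101  180  163 7417] [314. 163.] z.044: [ 0.52 -0.  ] z.195: [0.548 0.015]
[ 38 141  21  21 345] [ 48. 151.] z.044: [0.555 0.291] z.195: [0.565 0.161]
[ 47 194  20  20 335] [ 56. 204.] z.044: [0.493 0.294] z.195: [0.534 0.163]
[272 197  25  14 262] [283. 204.] z.044: [0.481 0.031] z.195: [0.528 0.031]
[220 217  51  52 583] [242. 251.] z.044: [0.431 0.075] z.195: [0.503 0.053]
[ 58 243  19  19 291] [ 67. 252.] z.044: [0.431 0.297] z.195: [0.503 0.164]
[273 250  50  33 502] [297. 266.] z.044: [0.411 0.019] z.195: [0.493 0.025]
[480 324  35  51 833] [497. 352.] z.044: [ 0.227 -0.295] z.195: [ 0.401 -0.133]
[507 404  22  16 227] [518. 413.] z.044: [-0.007 -0.457] z.195: [ 0.284 -0.214]
held soap rows [278] [281] 4
cols [273]
```

View pics/g6.png

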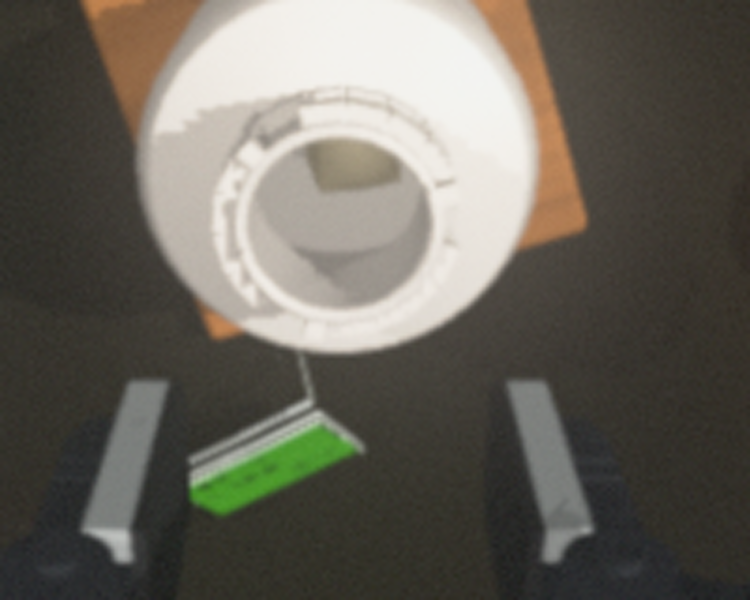

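The jar interior shows a soap at (355,165) and the rest spread out of sight under the shoulder. Next soap.

Request:
move_arm --plan '[0,1.1,0,0,0,0,0,2.2,0,0,0,0,0,3.3,-0.3,0,0,0,0,4.4,-0.8,0,0,0,0,5.3,-1.4,0,0,0,0,5.4,-2.2,0,0,0,0,5.4,-2.9,0,0,0,0,5.4,-3.3,0,0,0,0,5.4,-3.4,0,0,0,0,5.4,-3.4,0,0,0]'

```text
time_s: 23.75
eef_pos: [0.4914, 0.3028, -0.0066]
eef_rot: [-0.0, 1.0, -0.021, 0.0]
wrist_force: [0.6, 1.1, 0.6]
opening: 0.466
grasp_force: 0.0
```

Request:
move_arm --plan '[0,0,0,0,0,0,0,0,0,0,0,0,0,0,0,0,0,0,0,0,0.3,0,0,0,0,0,0.9,0,0,0,0,0,1.8,0,0,0,0,0,2.6,0,0,0,0,0,3.4,0,0,0,0,0,3.4,0,0,0]' --grip 14

```text
time_s: 24.88
eef_pos: [0.4934, 0.304, 0.1682]
eef_rot: [-0.002, 1.0, -0.021, 0.004]
wrist_force: [-0.5, 0.6, -0.2]
opening: 0.228
grasp_force: 59.1
```

Request:
move_arm --plan '[0,-1.1,0,0,0,0,0,-2.2,0,0,0,0,0,-3.3,0,0,0,0,0,-4.4,0,0,0,0,0,-5.4,0,0,0,0,0,-5.4,0,0,0,0,0,-5.4,0,0,0,0]'

```text
time_s: 25.75
eef_pos: [0.4903, 0.0333, 0.1625]
eef_rot: [-0.0, 1.0, -0.021, -0.001]
wrist_force: [0.9, 0.4, -0.5]
opening: 0.238
grasp_force: 59.1
```

```bash
python3 chk.py|egrep -v '0   0'; python3 col.py
```

```text
t 25.75 p [0.4903 0.0333 0.1625] op 0.238 gf 59.1 tippx [282. 279.]
[148   0  54  23 751] [174.   8.] z.044: [0.675 0.125] z.195: [0.625 0.078]
[  377     0   183   344 33534] [490. 162.] z.044: [ 0.518 -0.195] z.195: [ 0.546 -0.081]
[ 25  51  53  37 473] [52. 68.] z.044: [0.643 0.272] z.195: [0.609 0.151]
[  208    99   179   208 10608] [302. 195.] z.044: [0.487 0.014] z.195: [0.531 0.022]
[ 37 139  21  21 355] [ 47. 149.] z.044: [0.555 0.292] z.195: [0.565 0.16 ]
[272 195  25  14 266] [284. 201.] z.044: [0.481 0.031] z.195: [0.528 0.031]
[ 57 242  19  19 281] [ 66. 251.] z.044: [0.431 0.297] z.195: [0.503 0.163]
[479 322  38  56 887] [498. 352.] z.044: [ 0.225 -0.293] z.195: [ 0.401 -0.13 ]
[487 403  44  17 486] [511. 413.] z.044: [ 0.005 -0.426] z.195: [ 0.292 -0.196]
held soap rows [251] [304] 54
cols [260, 265, 270, 275, 280, 285, 290, 295]
```

Request:
move_arm --plan '[0,0,-0.5,0,0,0,0,0,-1,0,0,0,0,0,-1.3,0,0,0,0,0,-1.5,0,0,0,0,0,-1.68,0,0,0,0,0,-1.68,0,0,0]'

```text
time_s: 26.55
eef_pos: [0.4906, 0.033, 0.0786]
eef_rot: [-0.0, 1.0, -0.021, -0.0]
wrist_force: [0.7, 0.2, -0.2]
opening: 0.229
grasp_force: 59.1
```

Request:
move_arm --plan '[0,0,0,0,0,0,0,0,0,0,0,0,0,0,0,0,0,0,0,0,0.6,0,0,0,0,0,1.2,0,0,0,0,0,1.68,0,0,0,0,0,1.68,0,0,0]' --grip 40

```text
time_s: 27.42
eef_pos: [0.4926, 0.0325, 0.1651]
eef_rot: [0.0, 1.0, -0.021, 0.002]
wrist_force: [0.9, -0.1, -0.2]
opening: 0.465
grasp_force: 0.0
```

```bash
python3 chk.py|egrep -v '0   0'|head -12; python3 col.py
```

```text
t 27.425 p [0.4926 0.0325 0.1651] op 0.465 gf 0.0 tippx [282. 278.]
[145   0  58  27 950] [174.  10.] z.044: [0.678 0.126] z.195: [0.627 0.078]
[  377     0   183   346 33553] [489. 162.] z.044: [ 0.52  -0.196] z.195: [ 0.548 -0.083]
[ 13  53  55  43 584] [44. 74.] z.044: [0.643 0.285] z.195: [0.609 0.158]
[ 41  91  40  29 271] [ 57. 102.] z.044: [0.607 0.268] z.195: [0.591 0.15 ]
[ 208  103  181  179 7998] [312. 171.] z.044: [0.512 0.002] z.195: [0.544 0.016]
[ 38 141  20  21 345] [ 48. 151.] z.044: [0.555 0.292] z.195: [0.565 0.161]
[276 199  26  28 517] [288. 212.] z.044: [0.472 0.026] z.195: [0.524 0.028]
[215 235  56  35 547] [243. 254.] z.044: [0.428 0.074] z.195: [0.502 0.052]
[ 58 243  19  19 282] [ 66. 252.] z.044: [0.431 0.297] z.195: [0.503 0.164]
[479 324  36  51 835] [497. 352.] z.044: [ 0.227 -0.295] z.195: [ 0.401 -0.133]
[507 404  22  16 228] [518. 413.] z.044: [-0.007 -0.457] z.195: [ 0.284 -0.214]
held soap rows [278] [280] 3
cols [273]
```

Request:
move_arm --plan '[0.2,1.1,0,0,0,0,0.5,2.2,0,0,0,0,0.8,3.3,-0.3,0,0,0,1.1,4.4,-0.7,0,0,0,1.29,5.3,-1.3,0,0,0,1.29,5.34,-2.1,0,0,0,1.29,5.34,-2.9,0,0,0,1.29,5.34,-3.3,0,0,0,1.29,5.34,-3.4,0,0,0,1.29,5.34,-3.4,0,0,0]'

```text
time_s: 28.72
eef_pos: [0.5561, 0.2998, -0.0063]
eef_rot: [-0.0, 1.0, -0.021, 0.0]
wrist_force: [-0.3, 0.3, -0.6]
opening: 0.47
grasp_force: 0.0
```

Request:
move_arm --plan '[0,0,0,0,0,0,0,0,0,0,0,0,0,0,0,0,0,0,0,0,0.3,0,0,0,0,0,0.9,0,0,0,0,0,1.8,0,0,0,0,0,2.6,0,0,0,0,0,3.4,0,0,0,0,0,3.4,0,0,0]' --grip 14

```text
time_s: 29.85
eef_pos: [0.5578, 0.3008, 0.1686]
eef_rot: [-0.001, 1.0, -0.021, 0.004]
wrist_force: [0.9, -0.2, 0.3]
opening: 0.23
grasp_force: 59.0
```

Request:
move_arm --plan '[-0.2,-1.1,0,0,0,0,-0.5,-2.2,0,0,0,0,-0.8,-3.3,0,0,0,0,-1.1,-4.4,0,0,0,0,-1.29,-5.34,0,0,0,0,-1.29,-5.34,0,0,0,0,-1.29,-5.34,0,0,0,0]'

```text
time_s: 30.72
eef_pos: [0.4905, 0.0331, 0.1627]
eef_rot: [-0.0, 1.0, -0.022, -0.0]
wrist_force: [0.2, -0.1, -0.0]
opening: 0.228
grasp_force: 59.1
```

```bash
python3 chk.py|egrep -v '0   0'|head -12; python3 col.py
```

```text
t 30.725 p [0.4905 0.0331 0.1627] op 0.228 gf 59.1 tippx [282. 279.]
[148   0  54  23 762] [174.   8.] z.044: [0.676 0.125] z.195: [0.625 0.078]
[  384     0   176   345 33185] [490. 162.] z.044: [ 0.518 -0.195] z.195: [ 0.546 -0.082]
[ 27  48  63  34 509] [57. 64.] z.044: [0.646 0.264] z.195: [0.61  0.147]
[371  52  35  22 124] [388.  62.] z.044: [ 0.613 -0.072] z.195: [ 0.594 -0.02 ]
[  209    99   177   209 10586] [302. 197.] z.044: [0.485 0.013] z.195: [0.53  0.022]
[277 196  26  29 525] [289. 210.] z.044: [0.472 0.026] z.195: [0.524 0.028]
[ 57 242  19  19 292] [ 66. 251.] z.044: [0.431 0.297] z.195: [0.503 0.163]
[479 323  38  54 890] [498. 352.] z.044: [ 0.225 -0.293] z.195: [ 0.401 -0.13 ]
[487 403  44  17 485] [511. 413.] z.044: [ 0.005 -0.426] z.195: [ 0.292 -0.196]
held soap rows [252] [305] 54
cols [260, 265, 270, 275, 280, 285, 290, 295]
```

Request:
move_arm --plan '[0,0,-0.5,0,0,0,0,0,-1,0,0,0,0,0,-1.3,0,0,0,0,0,-1.5,0,0,0,0,0,-1.68,0,0,0,0,0,-1.68,0,0,0]'

```text
time_s: 31.52
eef_pos: [0.4906, 0.033, 0.0786]
eef_rot: [-0.0, 1.0, -0.021, -0.0]
wrist_force: [0.2, -1.2, 0.3]
opening: 0.23
grasp_force: 59.1
```

Request:
move_arm --plan '[0,0,0,0,0,0,0,0,0,0,0,0,0,0,0,0,0,0,0,0,0.6,0,0,0,0,0,1.2,0,0,0,0,0,1.68,0,0,0,0,0,1.68,0,0,0]' --grip 40

```text
time_s: 32.4
eef_pos: [0.4926, 0.0325, 0.1651]
eef_rot: [0.0, 1.0, -0.021, 0.002]
wrist_force: [-0.5, 0.7, 0.4]
opening: 0.473
grasp_force: 0.0
```

```bash
python3 chk.py|egrep -v '0   0'|head -12; python3 col.py; python3 - <<'E'
import pickle,cv2
im=pickle.load(open("last.pkl","rb"))["im"]
cv2.imwrite("pics/g7.png",cv2.resize(im[160:320,190:390],(750,600),interpolation=cv2.INTER_CUBIC))
E
```

```text
t 32.4 p [0.4926 0.0325 0.1651] op 0.473 gf 0.0 tippx [282. 278.]
[144   0  59  27 942] [174.  10.] z.044: [0.678 0.126] z.195: [0.627 0.078]
[  375     0   185   346 33531] [489. 162.] z.044: [ 0.519 -0.196] z.195: [ 0.548 -0.083]
[ 27  55  63  34 620] [54. 70.] z.044: [0.643 0.271] z.195: [0.61  0.151]
[ 209  103  179  181 8140] [311. 171.] z.044: [0.512 0.002] z.195: [0.544 0.016]
[273 197  29  30 567] [287. 211.] z.044: [0.473 0.027] z.195: [0.524 0.029]
[220 236  51  35 512] [244. 254.] z.044: [0.428 0.074] z.195: [0.501 0.052]
[ 58 243  19  19 285] [ 66. 252.] z.044: [0.431 0.297] z.195: [0.503 0.164]
[479 324  36  51 816] [497. 352.] z.044: [ 0.227 -0.295] z.195: [ 0.401 -0.133]
[507 404  22  16 230] [518. 413.] z.044: [-0.007 -0.457] z.195: [ 0.284 -0.214]
held soap rows [278] [280] 3
cols [273]
```

Request:
move_arm --plan '[-0.2,1.1,0,0,0,0,-0.5,2.2,0,0,0,0,-0.8,3.3,-0.3,0,0,0,-1.1,4.4,-0.7,0,0,0,-1.27,5.4,-1.3,0,0,0,-1.27,5.45,-2.1,0,0,0,-1.27,5.45,-2.9,0,0,0,-1.27,5.45,-3.3,0,0,0,-1.27,5.45,-3.4,0,0,0,-1.27,5.45,-3.4,0,0,0]'

```text
time_s: 33.7
eef_pos: [0.427, 0.3051, -0.0074]
eef_rot: [0.0, 1.0, -0.021, -0.0]
wrist_force: [0.3, 0.3, 0.2]
opening: 0.47
grasp_force: 0.0
```

Request:
move_arm --plan '[0,0,0,0,0,0,0,0,0,0,0,0,0,0,0,0,0,0,0,0,0.3,0,0,0,0,0,0.9,0,0,0,0,0,1.8,0,0,0,0,0,2.6,0,0,0,0,0,3.4,0,0,0,0,0,3.4,0,0,0]' --grip 14

```text
time_s: 34.83
eef_pos: [0.4298, 0.3067, 0.1678]
eef_rot: [-0.002, 1.0, -0.021, 0.004]
wrist_force: [0.5, 0.4, -0.4]
opening: 0.234
grasp_force: 58.9
```

Request:
move_arm --plan '[0.2,-1.1,0,0,0,0,0.5,-2.2,0,0,0,0,0.8,-3.3,0,0,0,0,1.1,-4.4,0,0,0,0,1.27,-5.45,0,0,0,0,1.27,-5.45,0,0,0,0,1.27,-5.45,0,0,0,0]'

```text
time_s: 35.7
eef_pos: [0.4901, 0.0332, 0.1624]
eef_rot: [-0.0, 1.0, -0.022, -0.001]
wrist_force: [0.4, 0.6, -0.0]
opening: 0.229
grasp_force: 59.0
```

```bash
python3 chk.py|egrep -v '0   0'|head -12; python3 col.py
```

```text
t 35.7 p [0.4901 0.0332 0.1624] op 0.229 gf 59.0 tippx [282. 279.]
[148   0  54  23 741] [174.   8.] z.044: [0.675 0.125] z.195: [0.625 0.078]
[  381     0   179   344 33524] [490. 162.] z.044: [ 0.517 -0.195] z.195: [ 0.546 -0.081]
[ 77  43  25  21 133] [91. 54.] z.044: [0.647 0.218] z.195: [0.61  0.124]
[ 28  48  46  37 450] [50. 66.] z.044: [0.646 0.274] z.195: [0.61  0.151]
[  209    99   179   210 10729] [303. 196.] z.044: [0.485 0.012] z.195: [0.53  0.022]
[274 195  29  30 582] [288. 209.] z.044: [0.473 0.027] z.195: [0.524 0.029]
[479 322  38  55 881] [498. 352.] z.044: [ 0.225 -0.293] z.195: [ 0.401 -0.13 ]
[487 403  44  17 495] [511. 413.] z.044: [ 0.005 -0.426] z.195: [ 0.292 -0.196]
held soap rows [251] [304] 54
cols [259, 264, 269, 274, 279, 284, 289, 294, 299]
```

Request:
move_arm --plan '[0,0,-0.5,0,0,0,0,0,-1,0,0,0,0,0,-1.3,0,0,0,0,0,-1.5,0,0,0,0,0,-1.68,0,0,0,0,0,-1.68,0,0,0]'

```text
time_s: 36.5
eef_pos: [0.4906, 0.033, 0.0786]
eef_rot: [-0.0, 1.0, -0.021, -0.0]
wrist_force: [-0.0, 0.2, -0.3]
opening: 0.236
grasp_force: 59.0
```

Request:
move_arm --plan '[0,0,0,0,0,0,0,0,0,0,0,0,0,0,0,0,0,0,0,0,0.6,0,0,0,0,0,1.2,0,0,0,0,0,1.68,0,0,0,0,0,1.68,0,0,0]' --grip 40

```text
time_s: 37.38
eef_pos: [0.4925, 0.0326, 0.1651]
eef_rot: [0.0, 1.0, -0.021, 0.002]
wrist_force: [0.1, -0.5, -0.9]
opening: 0.468
grasp_force: 0.0
```

```bash
python3 chk.py|egrep -v '0   0'|head -12; cp last.pkl jar6.pkl
```

```text
t 37.375 p [0.4925 0.0326 0.1651] op 0.468 gf 0.0 tippx [282. 278.]
[144   0  59  27 946] [174.  10.] z.044: [0.678 0.126] z.195: [0.627 0.078]
[  374     0   186   346 33660] [489. 162.] z.044: [ 0.519 -0.196] z.195: [ 0.547 -0.083]
[ 14  52  83  36 718] [52. 71.] z.044: [0.644 0.273] z.195: [0.61  0.152]
[ 49  88  33  24 144] [62. 99.] z.044: [0.609 0.261] z.195: [0.592 0.146]
[ 205  102  184  158 7379] [312. 163.] z.044: [0.519 0.002] z.195: [0.548 0.016]
[218 148  29  33 125] [234. 166.] z.044: [0.52  0.076] z.195: [0.548 0.053]
[259 197  43  30 918] [280. 211.] z.044: [0.473 0.034] z.195: [0.524 0.032]
[217 230  54  40 597] [244. 253.] z.044: [0.429 0.073] z.195: [0.502 0.052]
[272 250  55  33 612] [297. 265.] z.044: [0.412 0.018] z.195: [0.494 0.024]
[480 324  35  51 827] [497. 352.] z.044: [ 0.227 -0.295] z.195: [ 0.401 -0.133]
[507 404  22  16 228] [518. 413.] z.044: [-0.007 -0.457] z.195: [ 0.284 -0.214]
```

Request:
move_arm --plan '[-0.2,-0.8,0,0,0,0,-0.5,-1.6,0,0,0,0,-1,-2.4,0,0,0,0,-1.2,-3.1,0,0,0,0,-1.2,-3.1,0,0,0,0,-1.2,-3.1,0,0,0,0,-1.2,-3.1,0,0,0,0]' --grip 80

```text
time_s: 38.3
eef_pos: [0.4308, -0.1211, 0.1625]
eef_rot: [-0.0, 1.0, -0.02, -0.0]
wrist_force: [-0.0, -0.4, -0.1]
opening: 0.933
grasp_force: 0.0
```

```bash
python3 chk.py|head -1; python3 - <<'E'
from h import *
import pickle
r=lambda i:cv2.resize(i,(400,300),interpolation=cv2.INTER_CUBIC)
a=pickle.load(open("jar6.pkl","rb"))["im"][160:260,230:363]; b=pickle.load(open("last.pkl","rb"))["im"]
s=snap("scene")["im"][190:340,150:390]
cv2.imwrite("pics/g8.png",np.vstack([np.hstack([r(a),r(s)]),np.hstack([r(b[100:280,180:420]),r(b)])]))
E
```

```text
t 38.3 p [ 0.4308 -0.1211  0.1625] op 0.933 gf 0.0 tippx [282. 279.]
```

View pics/g8.png

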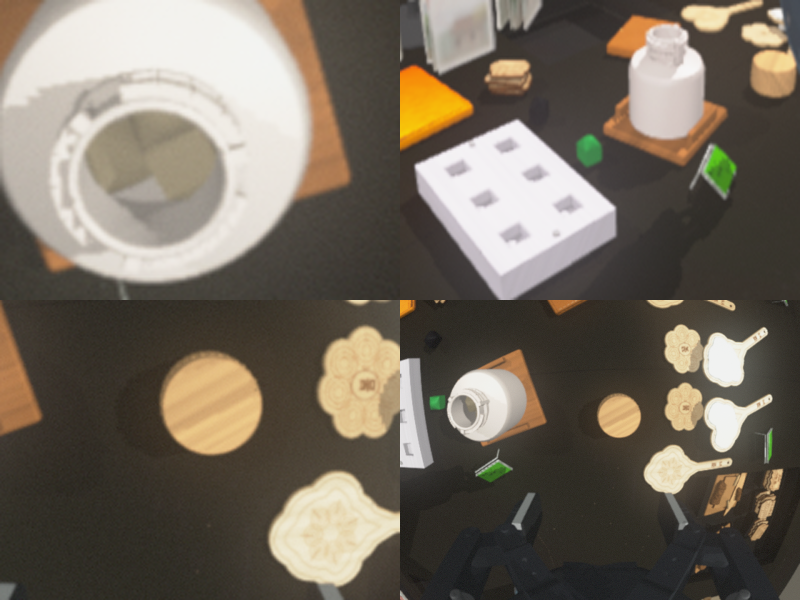

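Views: the jar mouth crop shows soaps well down inside; the scene crop shows the mould with six empty pockets and nothing loose; the cap stands at (212,407) in the wrist crop. I'll fit the cap's circle in code.

```bash
python3 - <<'E'
from h import *
import pickle
c=pickle.load(open("last.pkl","rb"));im=c["im"]
hsv=cv2.cvtColor(im,cv2.COLOR_BGR2HSV);m=cv2.inRange(hsv,(8,50,110),(28,255,255))
n,l,s,ce=cv2.connectedComponentsWithStats(m)
i=l[165,307];print(s[i],ce[i])
ys,xs=np.where(l==i)
P=np.array([onz(c,u,v,.032,True)[:2] for u,v in zip(xs,ys)])
print(P.min(0),P.max(0),(P.min(0)+P.max(0))/2,P.max(0)-P.min(0),P.mean(0))
print(ctrl.get_obs()["q"].round(3),c["origin"])
E
```

```text
[ 276  131   62   62 3024] [306.32903439 161.70271164]
[ 0.42621225 -0.17722796] [ 0.48740103 -0.11738732] [ 0.45680664 -0.14730764] [0.06118878 0.05984063] [ 0.45706213 -0.14701755]
[-0.541 -0.083  1.944  0.     1.281  1.071] [ 0.51514123 -0.12329664  0.34385897]
```

The cap has been knocked: it now stands at (0.457, −0.147), where it was (0.484, −0.121) at first. Squeezing it once along each axis will centre it on the tool.

Request:
move_arm --plan '[0.3,-0.3,-0.6,0,0,0,0.53,-0.51,-1.4,0,0,0,0.53,-0.51,-2.2,0,0,0,0.53,-0.51,-2.9,0,0,0,0.53,-0.51,-3.4,0,0,0,0.53,-0.51,-3.7,0,0,0,0.53,-0.51,-3.8,0,0,0,0.53,-0.51,-3.8,0,0,0]'

```text
time_s: 39.4
eef_pos: [0.4579, -0.1477, -0.0266]
eef_rot: [0.0, 1.0, -0.021, 0.0]
wrist_force: [0.5, -0.4, -0.4]
opening: 0.937
grasp_force: 0.0
```

Request:
move_arm --plan '[0,0,0,0,0,0,0,0,0,0,0,0,0,0,0,0,0,0,0,0,0,0,0,0]' --grip 54

```text
time_s: 39.9
eef_pos: [0.4584, -0.1482, -0.0254]
eef_rot: [0.001, 1.0, -0.021, 0.001]
wrist_force: [-2.1, 1.0, 7.2]
opening: 0.676
grasp_force: 62.8
```

Request:
move_arm --plan '[0,0,0,0,0,0,0,0,0,0,0,0,0,0,0.6,0,0,0,0,0,1.1,0,0,0.17,0,0,1.2,0,0,0.34,0,0,1.2,0,0,0.51,0,0,1.2,0,0,0.68,0,0,1.2,0,0,0.85,0,0,1.2,0,0,1.02,0,0,1.2,0,0,1.19]' --grip 80

```text
time_s: 41.15
eef_pos: [0.4573, -0.1477, 0.0329]
eef_rot: [-0.0, 0.838, 0.545, -0.0]
wrist_force: [0.2, 0.0, 0.9]
opening: 0.94
grasp_force: 0.0
```

Request:
move_arm --plan '[0,0,0,0,0,0.17,0,0,0,0,0,0.34,0,0,0,0,0,0.38,0,0,0,0,0,0.38,0,0,-0.5,0,0,0.38,0,0,-0.9,0,0,0.38,0,0,-1.2,0,0,0.38,0,0,-1.26,0,0,0.38,0,0,-1.26,0,0,0.38]'

```text
time_s: 42.28
eef_pos: [0.4576, -0.1478, -0.0298]
eef_rot: [0.0, 0.722, 0.692, 0.0]
wrist_force: [-0.3, -0.1, 0.6]
opening: 0.933
grasp_force: 0.0
```

Request:
move_arm --plan '[0,0,0,0,0,0,0,0,0,0,0,0,0,0,0,0,0,0,0,0,0,0,0,0,0,0,0,0,0,0]' --grip 54

```text
time_s: 42.9
eef_pos: [0.4582, -0.1482, -0.0287]
eef_rot: [0.001, 0.722, 0.692, 0.0]
wrist_force: [-1.2, 1.0, 6.0]
opening: 0.682
grasp_force: 63.4
```

```bash
python3 - <<'E'
from h import *
import pickle
c=pickle.load(open("jar6.pkl","rb"))
g=lambda x,y:onz(c,230+(x+.5)*133/400-.5,160+(y+.5)/3-.5,.112,True)[:2]
for p in[(76,177),(229,177),(152,108),(152,247),(70,177),(243,177)]: print(g(*p).round(4))
# radial edge fit: rim inner edge by gradient, dark inside -> bright ring
im=cv2.GaussianBlur(cv2.cvtColor(c["im"],cv2.COLOR_BGR2GRAY),(3,3),0).astype(float)
def mk(ctr,r,a): 
    u,v=proj(c,(ctr[0]+r*np.cos(a),ctr[1]+r*np.sin(a),.112),True); return cv2.getRectSubPix(im.astype(np.float32),(1,1),(float(u),float(v)))[0,0]
ctr=np.array([.4895,.0335])
for it in range(4):
    pts=[]
    rs=np.arange(.015,.0235,.00025)
    for a in np.arange(0,2*np.pi,.1):
        pr=np.array([mk(ctr,r,a) for r in rs]); d=np.gradient(pr); i=d.argmax()
        pts.append(np.r_[ctr+rs[i]*np.array([np.cos(a),np.sin(a)]),rs[i]])
    pts=np.array(pts)
    A=np.c_[2*pts[:,:2],np.ones(len(pts))]; w=np.ones(len(pts),bool)
    for k in range(5):
        s=np.linalg.lstsq(A[w],(pts[w,:2]**2).sum(1),rcond=None)[0]; R_=np.sqrt(s[2]+s[0]**2+s[1]**2)
        e=np.abs(np.hypot(*(pts[:,:2]-s[:2]).T)-R_); w=e<max(.0006,1.5*np.median(e))
    ctr=s[:2]; print(ctr.round(4),R_.round(4),w.sum())
E
```

```text
[0.4908 0.0529]
[0.4891 0.0137]
[0.5083 0.0326]
[0.4703 0.0342]
[0.4908 0.0544]
[0.4889 0.0101]
[0.4891 0.0335] 0.0189 63
[0.4891 0.0335] 0.0189 63
[0.4891 0.0335] 0.0189 62
[0.4891 0.0335] 0.0189 63
```

Rim fits at (0.4891, 0.0335), radius 18.9 mm. Lifting the cap over the neck.

Request:
move_arm --plan '[0,0,0.4,0,0,0,0,0,1.1,0,0,0,0,0,2,0,0,0,0.1,0.5,2.8,0,0,0,0.3,1.3,2.8,0,0,0,0.45,2.2,2.8,0,0,0,0.6,3.1,2.8,0,0,0,0.63,3.62,2.8,0,0,0,0.63,3.62,2.8,0,0,0,0.63,3.62,2.8,0,0,0]'

```text
time_s: 44.15
eef_pos: [0.489, 0.0329, 0.1103]
eef_rot: [0.0, 0.722, 0.692, 0.0]
wrist_force: [0.4, -0.2, -0.4]
opening: 0.68
grasp_force: 64.5
```

Request:
move_arm --plan '[0.01,0,-0.2,0,0,0,0.01,0,-0.4,0,0,0,0.01,0,-0.5,0,0,0,0.01,0,-0.58,0,0,0,0.01,0,-0.62,0,0,0,0.01,0,-0.62,0,0,0]'

```text
time_s: 44.9
eef_pos: [0.4887, 0.0332, 0.0786]
eef_rot: [-0.0, 0.722, 0.692, -0.001]
wrist_force: [-2.3, -1.3, -1.1]
opening: 0.676
grasp_force: 64.4
```

Request:
move_arm --plan '[0,0,-0.02,0,0,0,0,0,-0.04,0,0,0,0,0,-0.04,0,0,0]'

```text
time_s: 45.28
eef_pos: [0.4889, 0.0332, 0.0778]
eef_rot: [-0.0, 0.722, 0.692, -0.001]
wrist_force: [-8.5, -2.2, 8.5]
opening: 0.679
grasp_force: 65.5
```

Contact at −5.5 mm: the cap is on top of the thread. Easing the pressure and turning counter-clockwise.

Request:
move_arm --plan '[-0.01,0,0.02,0,0,0,-0.01,0,0.02,0,0,0.08,-0.01,0,0.02,0,0,0.16,-0.01,0,0.02,0,0,0.24,-0.01,0,0.02,0,0,0.32,-0.01,0,0.02,0,0,0.4,-0.01,0,0.02,0,0,0.4]'

```text
time_s: 46.15
eef_pos: [0.4889, 0.0333, 0.0781]
eef_rot: [0.0, 0.571, 0.821, -0.0]
wrist_force: [-2.7, -1.4, 0.6]
opening: 0.678
grasp_force: 64.6
```

```bash
cat > st.py <<'E'
from h import *
o=ctrl.get_obs();w,x,y,z=o["eef_rot"];yaw=2*np.arctan2(y,x)
print(round(o["time_s"],2),"p",o["eef_pos"].round(4),"yaw",round(yaw,3),"F",np.round(o["wrist_force"],1),"T",np.round(o["torque"],2),"op",round(o["opening"],3),round(o["grasp_force"],1),"q6",round(o["q"][5],2))
E
python3 st.py
```

```text
46.15 p [0.4889 0.0333 0.0781] yaw 1.927 F [-2.7 -1.4  0.6] T [-0.32  0.57  0.03] op 0.678 64.6 q6 -0.53
```

Request:
move_arm --plan '[0,0,-0.02,0,0,0.08,0,0,-0.02,0,0,0.16,0,0,-0.02,0,0,0.24,0,0,-0.02,0,0,0.32,0,0,-0.02,0,0,0.4,0,0,-0.02,0,0,0.4]'

```text
time_s: 46.9
eef_pos: [0.4891, 0.0333, 0.0778]
eef_rot: [0.0, 0.396, 0.918, 0.0]
wrist_force: [-4.7, -0.4, 6.2]
opening: 0.68
grasp_force: 65.2
```

```bash
python3 st.py
```

```text
46.9 p [0.4891 0.0333 0.0778] yaw 2.327 F [-4.7 -0.4  6.2] T [-0.27  0.91  0.02] op 0.68 65.2 q6 -0.93
```

Request:
move_arm --plan '[0,0,0,0,0,0.08,0,0,0,0,0,0.16,0,0,0,0,0,0.24,0,0,0,0,0,0.32,0,0,0,0,0,0.4,0,0,0,0,0,0.4]'

```text
time_s: 47.65
eef_pos: [0.4877, 0.0333, 0.0768]
eef_rot: [-0.001, 0.207, 0.978, -0.0]
wrist_force: [-6.8, -2.2, 2.5]
opening: 0.679
grasp_force: 64.8
```

```bash
python3 st.py
```

```text
47.65 p [0.4877 0.0333 0.0768] yaw 2.724 F [-6.8 -2.2  2.5] T [-0.42  1.27 -1.1 ] op 0.679 64.8 q6 -1.33
```

Torque of −1.1 N m and a slight drop: that is the thread-start stop. Letting go so it falls.

Request:
move_arm --plan '[0,0,0,0,0,0,0,0,0,0,0,0,0,0,0,0,0,0,0,0,0,0,0,0]' --grip 80

```text
time_s: 48.15
eef_pos: [0.4891, 0.0334, 0.0771]
eef_rot: [0.0, 0.205, 0.979, 0.0]
wrist_force: [-0.3, -0.2, -0.1]
opening: 0.935
grasp_force: 0.0
```

```bash
python3 st.py; python3 - <<'E'
from h import *
c=snap("scene");d=snap("side")
r=lambda i:cv2.resize(i,(400,300),interpolation=cv2.INTER_CUBIC)
cv2.imwrite("pics/g9.png",np.hstack([r(c["im"][175:265,260:380]),r(d["im"][190:280,200:320])]))
w=snap("wrist");im=w["im"];hsv=cv2.cvtColor(im,cv2.COLOR_BGR2HSV);m=cv2.inRange(hsv,(8,50,90),(28,255,255))
n,l,s,ce=cv2.connectedComponentsWithStats(m)
for i in range(1,n):
    if s[i,4]>800: print(s[i],ce[i].round(1))
for z in(.139,.129,.123): print(z,np.round(proj(w,(.489,.0335,z),True),1))
E
```

```text
48.15 p [0.4891 0.0334 0.0771] yaw 2.728 F [-0.3 -0.2 -0.1] T [0.02 0.06 0.01] op 0.935 0.0 q6 -1.33
[ 178  103  199  139 6301] [278.3 165.6]
[  215   205   126   130 12699] [277.5 271. ]
[  19  251   49   60 1806] [ 42.7 280.8]
[ 490  250   70  118 5579] [528.4 313.3]
[ 204  342   81   37 1286] [239.2 361.1]
[ 118  372   47   44 1279] [141.6 393.6]
0.139 [276.5 301.6]
0.129 [276.7 289.5]
0.123 [276.8 282.8]
```

View pics/g9.png

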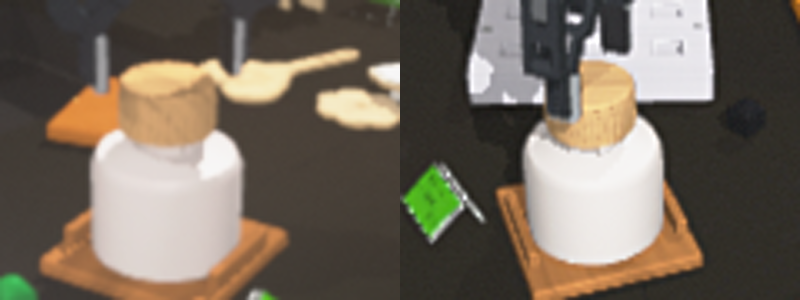

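The cap sits upright on the neck. Checking numerically whether it has dropped, from its silhouette and corrected by the earlier rim pixels.

```bash
python3 - <<'E'
from h import *
import pickle
J=pickle.load(open("j1.pkl","rb"))
for n,rim in(("scene",(310.,207.1)),("side",(257.3,222.1))):
    c=snap(n) if n=="scene" else J[n]
    c=J[n]; c2=snap(n); hsv=cv2.cvtColor(c2["im"],cv2.COLOR_BGR2HSV); m=cv2.inRange(hsv,(8,50,90),(28,255,255))
    p0=np.array(proj(c,(.489,.0335,.112)));b=np.array(rim)-p0;print(n,"bias",b.round(1))
    if n=="scene":
        for col in(303,310,316): print(col,np.where(m[185:235,col])[0][[0,-1]]+185)
    else:
        for col in(258,262,266): print(col,np.where(m[195:245,col])[0][[0,-1]]+195)
    t=np.linspace(0,6.283,90)
    for o in(.107,.097,.091):
        T=np.array([proj(c,(.489+.03*np.cos(a),.0335+.03*np.sin(a),o+.032)) for a in t])+b
        B=np.array([proj(c,(.489+.03*np.cos(a),.0335+.03*np.sin(a),o)) for a in t])+b
        print(o,"top row",T[:,1].min().round(1),"bottom row",B[:,1].max().round(1),"cols",T[:,0].min().round(1),T[:,0].max().round(1))
E
```

```text
scene bias [1.3 1.3]
303 [193 218]
310 [193 218]
316 [193 218]
0.107 top row 189.8 bottom row 215.3 cols 295.6 324.8
0.097 top row 194.2 bottom row 219.8 cols 295.6 324.7
0.091 top row 196.8 bottom row 222.4 cols 295.6 324.6
side bias [-0.2  2.4]
258 [208 234]
262 [209 233]
266 [210 231]
0.107 top row 204.8 bottom row 231.7 cols 243.2 270.5
0.097 top row 208.6 bottom row 235.4 cols 243.4 270.5
0.091 top row 210.8 bottom row 237.6 cols 243.6 270.6
```

It has dropped (silhouette matches −15 mm). Regripping 9 mm lower and screwing clockwise, following the thread down.

Request:
move_arm --plan '[0,0,-0.1,0,0,0,0,0,-0.18,0,0,0,0,0,-0.18,0,0,0]'

```text
time_s: 48.82
eef_pos: [0.4884, 0.0334, 0.0674]
eef_rot: [-0.001, 0.205, 0.979, -0.0]
wrist_force: [-0.4, -0.6, 0.5]
opening: 0.936
grasp_force: 0.0
```

Request:
move_arm --plan '[0,0,0,0,0,0,0,0,0,0,0,0,0,0,0,0,0,0,0,0,0,0,0,0]' --grip 54

```text
time_s: 49.32
eef_pos: [0.4893, 0.0333, 0.0684]
eef_rot: [0.0, 0.205, 0.979, 0.0]
wrist_force: [-0.8, -0.5, 3.8]
opening: 0.68
grasp_force: 63.5
```

```bash
python3 st.py
```

```text
49.33 p [0.4893 0.0333 0.0684] yaw 2.728 F [-0.8 -0.5  3.8] T [ 0.03  0.1  -0.08] op 0.68 63.5 q6 -1.33
```

Request:
move_arm --plan '[0,0,-0.01,0,0,-0.1,0,0,-0.02,0,0,-0.2,0,0,-0.03,0,0,-0.3,0,0,-0.04,0,0,-0.4,0,0,-0.04,0,0,-0.4]'

```text
time_s: 49.95
eef_pos: [0.4899, 0.0324, 0.0675]
eef_rot: [0.001, 0.396, 0.918, -0.0]
wrist_force: [-3.4, -2.6, 12.0]
opening: 0.683
grasp_force: 64.4
```

```bash
python3 st.py
```

```text
49.95 p [0.4899 0.0324 0.0675] yaw 2.327 F [-3.4 -2.6 12. ] T [-0.57  0.65 -0.17] op 0.683 64.4 q6 -0.93
```

Request:
move_arm --plan '[0,0,-0.005,0,0,-0.1,0,0,-0.01,0,0,-0.2,0,0,-0.02,0,0,-0.3,0,0,-0.03,0,0,-0.4,0,0,-0.03,0,0,-0.4]'

```text
time_s: 50.58
eef_pos: [0.4896, 0.0319, 0.066]
eef_rot: [0.001, 0.571, 0.821, -0.001]
wrist_force: [-3.7, -4.7, 13.7]
opening: 0.681
grasp_force: 64.4
```

```bash
python3 st.py
```

```text
50.58 p [0.4896 0.0319 0.066 ] yaw 1.927 F [-3.7 -4.7 13.7] T [-0.93  0.88 -0.13] op 0.681 64.4 q6 -0.53
```

Request:
move_arm --plan '[0,0,-0.01,0,0,-0.1,0,0,-0.02,0,0,-0.2,0,0,-0.03,0,0,-0.3,0,0,-0.03,0,0,-0.3]'

```text
time_s: 51.08
eef_pos: [0.4892, 0.0315, 0.0647]
eef_rot: [0.001, 0.687, 0.727, -0.001]
wrist_force: [-7.2, -6.9, 17.1]
opening: 0.685
grasp_force: 64.8
```

```bash
python3 st.py
```

```text
51.08 p [0.4892 0.0315 0.0647] yaw 1.627 F [-7.2 -6.9 17.1] T [-1.16  1.39 -0.2 ] op 0.685 64.8 q6 -0.23
```

Request:
move_arm --plan '[0,-0.02,-0.005,0,0,-0.1,0,-0.02,-0.01,0,0,-0.2,0,-0.02,-0.02,0,0,-0.3,0,-0.02,-0.02,0,0,-0.3]'

```text
time_s: 51.58
eef_pos: [0.4889, 0.0313, 0.0635]
eef_rot: [0.001, 0.788, 0.616, -0.001]
wrist_force: [-6.6, -3.5, 15.8]
opening: 0.676
grasp_force: 64.8
```

```bash
python3 st.py
```

```text
51.58 p [0.4889 0.0313 0.0635] yaw 1.327 F [-6.6 -3.5 15.8] T [-0.63  1.32 -0.09] op 0.676 64.8 q6 0.07
```

Request:
move_arm --plan '[0,0,0,0,0,-0.1,0,0,-0.01,0,0,-0.2,0,0,-0.01,0,0,-0.3,0,0,-0.01,0,0,-0.3]'

```text
time_s: 52.08
eef_pos: [0.4878, 0.0323, 0.0624]
eef_rot: [-0.0, 0.87, 0.492, -0.001]
wrist_force: [-8.8, 0.1, 15.0]
opening: 0.676
grasp_force: 65.3
```

```bash
python3 st.py
```

```text
52.08 p [0.4878 0.0323 0.0624] yaw 1.029 F [-8.8  0.1 15. ] T [0.09 1.4  0.8 ] op 0.676 65.3 q6 0.37
```

Torque is now opposing at the −6 mm level. A small extra turn to confirm the hard stop.

Request:
move_arm --plan '[0,0,0,0,0,-0.08,0,0,0,0,0,-0.15,0,0,0,0,0,-0.15]'

```text
time_s: 52.45
eef_pos: [0.4867, 0.0307, 0.0621]
eef_rot: [0.001, 0.905, 0.426, -0.003]
wrist_force: [-11.7, -8.7, 16.4]
opening: 0.68
grasp_force: 67.8
```

```bash
python3 st.py
```

```text
52.45 p [0.4867 0.0307 0.0621] yaw 0.88 F [-11.7  -8.7  16.4] T [-1.16  2.08  0.99] op 0.68 67.8 q6 0.52
```

Request:
move_arm --plan '[0,0,0,0,0,0,0,0,0,0,0,0,0,0,0,0,0,0,0,0,1,0,0,0,0,0,2,0,0,0,-1,0,3,0,0,0,-1,0,3,0,0,0]' --grip 80

```text
time_s: 53.32
eef_pos: [0.4394, 0.0323, 0.2149]
eef_rot: [0.002, 0.905, 0.425, 0.003]
wrist_force: [1.0, -0.1, -0.7]
opening: 0.934
grasp_force: 0.0
```

```bash
python3 st.py; cat > sil.py <<'E'
from h import *
import pickle
J=pickle.load(open("j1.pkl","rb"))
ims=[]
for n,rim in(("scene",(310.,207.1)),("side",(257.3,222.1))):
    c=J[n]; im=snap(n)["im"]; hsv=cv2.cvtColor(im,cv2.COLOR_BGR2HSV); m=cv2.inRange(hsv,(8,50,90),(28,255,255)); ims.append(im)
    b=np.array(rim)-np.array(proj(c,(.489,.0335,.112)))
    cols,r0=((303,310,316),185) if n=="scene" else ((250,258,262),195)
    print(n,[(np.where(m[r0:r0+50,k])[0][[0,-1]]+r0).tolist() for k in cols])
    for o in(.107,.097,.091):
        T=np.array([proj(c,(.489+.03*np.cos(a),.0335+.03*np.sin(a),o+h)) for a in np.linspace(0,6.28,90) for h in(0,.032)])+b
        print(o,T[:,1].min().round(1),T[:,1].max().round(1))
r=lambda i:cv2.resize(i,(400,300),interpolation=cv2.INTER_CUBIC)
cv2.imwrite("pics/fin.png",np.vstack([np.hstack([r(ims[0][175:265,260:380]),r(ims[1][190:280,200:320])]),np.hstack([r(ims[0]),r(ims[1])])]))
E
python3 sil.py
```

```text
53.33 p [0.4394 0.0323 0.2149] yaw 0.878 F [ 1.  -0.1 -0.7] T [ 0.07 -0.06  0.02] op 0.934 0.0 q6 0.5
scene [[196, 220], [195, 221], [196, 220]]
0.107 189.8 215.3
0.097 194.2 219.8
0.091 196.8 222.4
side [[211, 235], [210, 236], [211, 235]]
0.107 204.8 231.7
0.097 208.6 235.4
0.091 210.8 237.6
```

The silhouette matches the home level. One more check: regrip and twist clockwise to confirm there is no further travel.

Request:
move_arm --plan '[0,0,0,0,0,0,1,0,-0.5,0,0,0,1,0,-1.5,0,0,0,1,0,-2.4,0,0,0,1,0,-2.9,0,0,0,1,0,-2.98,0,0,0,1,0,-2.98,0,0,0]'

```text
time_s: 54.3
eef_pos: [0.4889, 0.0323, 0.0621]
eef_rot: [-0.0, 0.905, 0.425, -0.0]
wrist_force: [0.4, 0.2, 0.7]
opening: 0.938
grasp_force: 0.0
```

Request:
move_arm --plan '[0,0,0,0,0,0,0,0,0,0,0,0,0,0,0,0,0,0,0,0,0,0,0,0,0,0,0,0,0,-0.05,0,0,0,0,0,-0.1,0,0,0,0,0,-0.1]' --grip 54

```text
time_s: 55.18
eef_pos: [0.4886, 0.033, 0.0639]
eef_rot: [-0.0, 0.925, 0.381, -0.0]
wrist_force: [-4.7, 2.9, 6.1]
opening: 0.681
grasp_force: 62.7
```

```bash
python3 st.py
```

```text
55.17 p [0.4886 0.033  0.0639] yaw 0.781 F [-4.7  2.9  6.1] T [0.56 0.89 1.36] op 0.681 62.7 q6 0.61
```

Request:
move_arm --plan '[0,0,0,0,0,-0.08,0,0,0,0,0,-0.16,0,0,0,0,0,-0.24,0,0,0,0,0,-0.24]'

```text
time_s: 55.68
eef_pos: [0.4921, 0.0345, 0.0644]
eef_rot: [-0.0, 0.964, 0.266, 0.004]
wrist_force: [8.0, 11.2, -2.3]
opening: 0.675
grasp_force: 65.6
```

```bash
python3 st.py
```

```text
55.67 p [0.4921 0.0345 0.0644] yaw 0.539 F [ 8.  11.2 -2.3] T [ 2.01 -1.26  1.  ] op 0.675 65.6 q6 0.86
```

Immediate resistance (1.36 N m), then the pads slip: it is fully home. Releasing and withdrawing.

Request:
move_arm --plan '[0,0,0,0,0,0,0,0,0,0,0,0,0,0,0,0,0,0,0,0,1,0,0,0,0,0,2,0,0,0,-1,0,3,0,0,0,-1.5,0,3,0,0,0,-1.5,0,3,0,0,0,-1.5,0,3,0,0,0]' --grip 80

```text
time_s: 56.8
eef_pos: [0.4142, 0.0322, 0.2124]
eef_rot: [0.0, 0.964, 0.265, 0.0]
wrist_force: [0.0, -0.3, 0.1]
opening: 0.936
grasp_force: 0.0
```

```bash
python3 st.py; python3 sil.py
```

```text
56.8 p [0.4142 0.0322 0.2124] yaw 0.537 F [ 0.  -0.3  0.1] T [-0.02 -0.02 -0.02] op 0.936 0.0 q6 0.82
scene [[196, 220], [195, 221], [196, 221]]
0.107 189.8 215.3
0.097 194.2 219.8
0.091 196.8 222.4
side [[211, 235], [210, 236], [211, 235]]
0.107 204.8 231.7
0.097 208.6 235.4
0.091 210.8 237.6
```

View pics/fin.png

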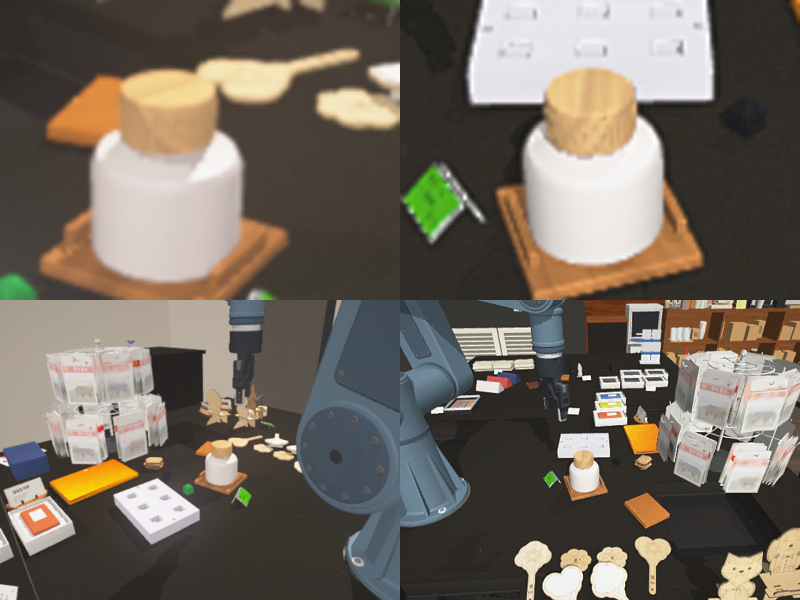

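The cap is level and fully down on the jar, the mould's six pockets are empty, and the bystanders and decoys stand where they were. Handing in.

```bash
python3 -c "
from bench import ctrl
print(ctrl.hand_in())"
```

```text
the job is handed in; nothing more can be done
None
```

All six soaps are in the white jar, the cap is screwed fully home against its hard stop, the other goods are untouched, and the job was handed in at about 57 s (the hand-in returned no verdict).

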